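Draw a freezer-rack tray out with the hook

ROBOT

A 7-joint arm with a two-finger parallel gripper is mounted at the origin on the work surface. World frame = base frame: x ahead of the robot, y to its left, z up, the work surface at z = 0. Lengths are in m, angles in rad, forces in N, time in s.
With the tool pointing down it reaches from about 0.425 to 0.875 m from the base axis. Payload 4.7 kg.
Tool frame: the origin (TCP) lies on the centre line of the jaws, within the pads' length; the fingertips stand ahead of it and the grasp point (between the pads) lies 8 mm behind it (ctrl.finger_overhang is the x of the fingertips in the tool frame, in m); x points along the fingers, z is the direction in which the jaws open and shut, and the axes are right-handed (so a half turn about x gives the same grasp; the last joint's range is limited). The gripper opens to 87 mm and grips with 3 to 60 N. Pads are 19 mm wide; open, the fingers measure 117 mm over their backs; the gripper's body (75 mm by 190 mm) begins 51 mm behind the grasp point.
Start: joints at [-1.269, 0.321, -0.07, 1.45, 0.023, 1.371, -0.057], TCP at [0.185, 0.623, 0.234] pointing down, gripper open.
Joint ranges: [-2.86, 2.86], [-0.3, 2.09], [-1.38, 1.24], [0.06, 2.45], [-1.56, 4.7], [0.09, 2.05], [-2.69, 2.69]. Speed limits (rad/s): [2.57, 2.57, 3.14, 3.14, 3.14, 3.14, 3.14].

INTERFACE

Orientations are given as a rotation vector (axis times angle).
In Python, from bench import readout, viewer, job, nets, ctrl gives the robot as it stands.
- The arm moves only by the shell command python3 -m creep 'ROWS' [FORCE]. ROWS is JSON, a list of rows, each an object with "linear": the shift along the tool's x, y, z in m, a list of three; "twist": the turn, a rotation vector about the tool's x, y, z in degrees, a list of three; "fingers": the gripper's target within -1 to 1 (shut at 1, half-way at 0, fully open at -1). A call has 1 to 8 rows; each row is the pose to reach, as a shift and turn from the pose commanded when the call began, along the tool's axes at that moment; what a row does not reach only later rows make up. A row lasts 1/12 s, in which the tool goes at most 41.7 mm and 7.16 degrees, less where a joint would pass 70% of its speed; a pose out of reach is approached as far as the arm can. A call with a gripper value outside its range is refused whole. The fingers move at their own pace and stop on an object; FORCE is the grip in N (left out, the last holds). Time passes only in rows, so rows that repeat a pose let the fingers close. It gives the time, the measured TCP pose, the force and the opening at its end, in the units of the state.
- readout.get_state(): the state, without advancing time (a new reading comes with each control period).
- viewer.get_image(name): name is "side" or "top"; returns (picture, depth): 420x560x3 uint8, red, green, blue; 420x560 float32, m along the optical axis (not along the pixel's ray), 0 where there is no reading.
- viewer.camera_params(name): a dict with "K" (3x3 intrinsics, pixels), "k1" (the pictures are not rectified: a ray, as slopes to the right and down, at radius r is drawn at 1 + k1 r^2 times it, then the intrinsics apply), "cam_to_world" (4x4, takes a point from camera to world coordinates). Camera axes: x right, y down, z forward; pixel columns grow to the right and rows downward; lengths in m; the calibration is good to about 2 mm. A picture is of the moment at which its call begins. camera_params takes no time and is no camera call.
- job.close_job(): hands the job in, once; it reports no verdict.
Trained networks look in the newest picture that a camera, given by its name, has taken for a name from the list of things; names that differ only in an ending like _2 or _b are one class to them, and where a whole thing is asked for, a point or a joint stands for the part that bears it (a point fixed in the world has none). Each returns a list of dicts, best first, with "conf" (0 to 1); they miss things now and then, are a little off and sometimes report something else, mostly with a low value. They report only what shows in the picture. A call takes as long as a camera call. They do not tell look-alikes from the thing itself.
- nets.boxes_of(camera, label): "centre" ([x, y, z] in m, in world coordinates, good to about 4 mm: the middle of the surface that is visible of it).
- nets.place_of(camera, label): "centre" ([x, y, z] in m, in world coordinates, good to about 4 mm: a listed point, or the origin of a listed thing).
The state is a dict: "time": time; "joint_positions": joint angles; "qd": joint speeds; "joint_torque": joint torques, N m; "position": TCP position; "tool_rot": TCP orientation; "ft_force": force on the tool from outside, world axes, zero at the start; "torque": the same for the moment, N m; "grip_width": opening from 0.0 (shut) to 1.0 (fully open).
Only numpy, scipy, OpenCV 4.12 (cv2) and the standard library are available. Lean on these libraries where they do the work, as an engineer would, in place of code of your own. Each camera call takes 0.05 s, during which the arm holds its last target.

TASK

The steel rack has just come out of the deep freezer and is too cold to touch: take the hook off its rest, catch it in the eye of the rack's top tray and gently draw the tray straight out until it comes up against its hidden stop, keeping a steady pull of about 8 N on it there for half a second to be sure that it is fully out. Then unhook, leave the tray drawn out, and lay the hook back on its rest. Touch the rack and its trays with the hook only, never with a hard pull or knock, and leave the other things on the bench where they are.

Things in the scene. Friction and masses are not known exactly. Their poses are not given: they have to be found in the camera images.
- rack: fixed stainless freezer rack, 300 mm deep (its x), 150 wide (y), 212 high plus a carrying bow on top to 239. Origin under its centre, z up; its open front faces its own -x, at x = -150 mm. Of its three trays only the top one is to be drawn; the two lower ones look the same, are fast, and have the same eyes straight below, 65 and 130 mm lower
- tray: top tray with two white sample boxes, 286 x 134 x 54 mm, 0.65 kg, sliding along the rack's x; outward is -x. Origin under its centre, axes as the rack's; at (0, 0, 142) mm in the rack when right in. Starts 0 to 12 mm out. Friction 2 N; stays put. 95 to 145 mm out (from right in) it meets a hidden rubber stop (some 6 to 10 N per mm), set differently in each rack: felt only by the rising pull
- eye (a point): centre of the top tray's pull eye: a level ring of 4 mm steel wire, 25 mm clear inside, 34 outside, welded to the middle of the tray's front, open above and below. Axes as the rack's; 160 mm before (-x) and 12 mm above the tray's origin. At the stop a steady pull of 7 to 12 N is right; 20 N on the eye or the stop is too much
- hook: hook tool, 0.14 kg; origin at its handle's centre, x to the hooked end, z up. Black handle 104 x 20 (y) x 24 (z) mm, flat sides. A straight 6 mm steel rod goes on along x; at x = 180 it turns straight down to z = -28, then a toe turns back to x = 166. The hooked end spans x = 166 to 183 and reaches down to z = -31; the gap between rod and toe is 22 high (z = -3 to -25 mm)
- hook_grip (a point): centre of the hook's handle (the same point as the origin of hook): the place to grip, half-way up, 58 mm above the bench when on the rest
- hook_tip (a point): lowest bend of the hook, on the centre line of the part that turns down: 180 mm ahead of the handle's centre and 28 mm below it
- rest: fixed steel rest for the hook: base 200 x 60 mm, two upright plates; origin under the place of the handle's centre, x to the hooked end. The handle's underside lies on the plate at x = -38 mm between cheeks 30 mm apart that rise 12 mm beside it; the rod lies in the 16 mm wide notch of the plate at x = 100 mm, whose cheeks rise 11 mm above the rod's centre line
- rest_seat (a point): on the rest: where the handle's centre lies when the hook is on it, 58 mm above the bench
- tip_box: bystander: navy pipette-tip box with a red top, 120 x 85 x 60 mm; origin under its centre
- beaker: bystander: glass beaker, 72 mm across, 100 mm high; origin under its centre
- reagent: bystander: clear reagent jar with a green cap, 60 mm across, 120 mm high; origin under its centre
There are look-alikes about, which are no part of the job. Of the things that look like the hook, the smaller one is meant. Several things have the shape of the rest; the one meant has the colours described above.

How it is judged:
By the outcome, as a careful person would: the job done as asked, in the order asked, and still so for the second after the job is handed in, with the robot touching nothing.
It also fails if it takes over 58 s, if anything falls off the work surface, if the arm or the gripper's body presses on something with over 40 N, if the wrist force passes 120 N, or if a joint passes its speed limit or range.

## Working session

There is one attempt and no reset: what is moved stays moved. The work goes in short steps, Python scripts to look and compute and a shell command to move; the robot and the scene stay as the last step left them, time stands still between calls to the robot, and variables do not carry over. Pictures are saved under pics/ and viewed, and the job is handed in when it is done.

```bash
ls; mkdir -p pics
python3 - <<'E'
from bench import readout, viewer, job, nets, ctrl
import cv2,numpy as np
print(readout.get_state()); print(ctrl.finger_overhang)
for c in ("side","top"):
    im,d=viewer.get_image(c); cv2.imwrite(f"pics/{c}0.png",im[:,:,::-1]); np.save(f"pics/{c}0.npy",d)
    p=viewer.camera_params(c); print(c,p)
    for l in ("rack","eye","hook","hook_grip","hook_tip","rest","rest_seat","tray"):
        print(l,[(np.round(r["centre"],3).tolist(),round(r["conf"],2)) for r in nets.place_of(c,l)])
print(readout.get_state()["time"])
E
```

```text
pics
{'time': 0.0, 'joint_positions': array([-1.26887881,  0.32181713, -0.07007412,  1.45167368,  0.02264291,
        1.37080685, -0.05692289]), 'qd': array([ 0.00019665, -0.00201983,  0.00152991, -0.00115408,  0.00101887,
       -0.00038122,  0.00011317]), 'joint_torque': array([ 1.53140440e-04, -4.91287100e+01, -4.03871946e-01, -3.12535608e+01,
       -6.39124797e-02,  4.33156290e-02,  1.65786582e-04]), 'position': array([0.18442503, 0.622729  , 0.23246591]), 'tool_rot': array([-0.99587236,  1.33320056,  0.99377674]), 'ft_force': array([-0.27548335, -0.52941368,  0.18778621]), 'torque': array([ 0.0126802 ,  0.02069935, -0.05289761]), 'grip_width': 1.0033999816814363}
0.011
side {'K': array([[459.64240233,   0.        , 270.61671151],
       [  0.        , 459.64240233, 211.20607605],
       [  0.        ,   0.        ,   1.        ]]), 'k1': -0.05721243104392197, 'cam_to_world': array([[ 0.73839476, -0.34620709,  0.5787174 , -0.295685  ],
       [-0.67418137, -0.35874427,  0.64558658, -0.85659864],
       [-0.0158951 , -0.86685824, -0.49830126,  0.79575463],
       [ 0.        ,  0
[... 903 characters left out ...]
02, -4.02555453e-03,
         3.98799608e-02],
       [ 6.46759510e-04, -1.47385887e-01, -9.89078855e-01,
         1.21667399e+00],
       [ 0.00000000e+00,  0.00000000e+00,  0.00000000e+00,
         1.00000000e+00]])}
rack []
eye [([0.563, 0.195, 0.155], 0.86)]
hook [([0.207, -0.341, 0.013], 0.9), ([0.473, -0.301, 0.059], 0.87)]
hook_grip [([0.473, -0.296, 0.061], 0.69), ([0.206, -0.347, 0.015], 0.55), ([0.474, -0.295, 0.058], 0.4)]
hook_tip [([0.501, -0.122, 0.031], 0.81), ([0.561, 0.198, 0.155], 0.64), ([0.239, -0.588, 0.011], 0.61), ([0.475, -0.299, 0.055], 0.18)]
rest [([0.472, -0.301, 0.004], 0.96), ([0.331, -0.069, -0.001], 0.77)]
rest_seat [([0.329, -0.067, 0.056], 0.76)]
tray []
0.9
```

View pics/side0.png

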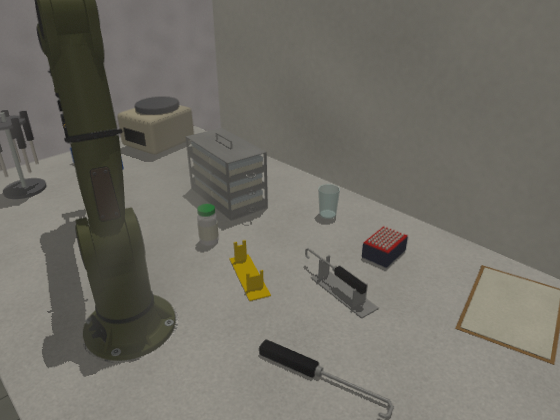

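View pics/top0.png

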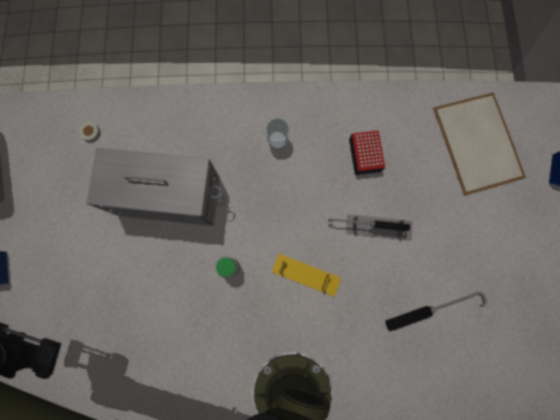

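The hook meant is on the grey rest: top view handle (392,226), hooked end (331,223). The yellow rest and the big hook on the bench are look-alikes. The rack's eye is near (216,193) in the top view, and the lower ring is at (230,216). Next I'll use depth for exact lines.

```bash
cat > h.py <<'E'
from bench import readout, viewer, job, nets, ctrl
import cv2,numpy as np
from scipy.spatial.transform import Rotation as R
def cloud(c,d):
    p=viewer.camera_params(c);h,w=d.shape
    u,v=np.meshgrid(np.arange(w),np.arange(h))
    n=cv2.undistortPoints(np.stack([u,v],-1).reshape(-1,1,2).astype(float),p["K"],np.array([p["k1"],0,0,0.])).reshape(h,w,2)
    P=np.concatenate([n*d[...,None],d[...,None]],-1)
    T=p["cam_to_world"]; W=P@T[:3,:3].T+T[:3,3]; W[d<=0]=np.nan
    return W
def grab(tag):
    o={}
    for c in("side","top"):
        im,d=viewer.get_image(c);cv2.imwrite(f"pics/{c}{tag}.png",im[:,:,::-1]);np.save(f"pics/{c}{tag}.npy",d);o[c]=(im,cloud(c,d))
    return o
def sel(W,lo,hi): return np.all((W>lo)&(W<hi),-1)
E
python3 - <<'E'
from h import *
for c in("side","top"):
    W=cloud(c,np.load(f"pics/{c}0.npy"));im=cv2.imread(f"pics/{c}0.png")
    m=sel(W,[.45,.1,.204],[.75,.6,.222]);P=W[m]
    print(c,"racktop",len(P),cv2.minAreaRect(P[:,:2].astype(np.float32)),P[:,2].mean())
    m=sel(W,[.42,-.38,.055],[.53,-.22,.08])&(im.sum(-1)<150);P=W[m]
    print("handle",len(P),cv2.minAreaRect(P[:,:2].astype(np.float32)),np.percentile(P[:,2],[5,50,95]),P.mean(0))
    m=sel(W,[.44,-.215,.045],[.55,-.09,.075]);P=W[m]
    print("rod",len(P),np.round(P[::max(1,len(P)//25)],3).tolist())
    m=sel(W,[.5,.15,.145],[.62,.225,.165]);P=W[m]
    print("eye",len(P),np.round(P[np.argsort(P[:,1])][:40],3).tolist())
for n,b in(("side",(170,120,110,110)),("top",(80,140,170,100))):
    im=cv2.imread(f"pics/{n}0.png");x,y,w,h=b
    cv2.imwrite(f"pics/{n}0z.png",cv2.resize(im[y:y+h,x:x+w],None,fx=5 if n=="side" else 4.6,fy=5 if n=="side" else 4.6,interpolation=2))
E
```

```text
side racktop 1430 ((0.583929181098938, 0.36233651638031006), (0.31078144907951355, 0.1538543850183487), 82.7076187133789) 0.20996990737600668
handle 284 ((0.4690907597541809, -0.2976169288158417), (0.10647647082805634, 0.02315126545727253), 80.8299331665039) [0.05694631 0.06637399 0.0703791 ] [ 0.46716135 -0.30285513  0.06495634]
rod 121 [[0.495, -0.125, 0.057], [0.495, -0.13, 0.056], [0.494, -0.126, 0.051], [0.496, -0.14, 0.057], [0.492, -0.144, 0.058], [0.491, -0.152, 0.059], [0.491, -0.16, 0.06], [0.49, -0.164, 0.059], [0.505, -0.199, 0.066], [0.488, -0.178, 0.06], [0.487, -0.171, 0.054], [0.495, -0.197, 0.063], [0.484, -0.182, 0.057], [0.493, -0.199, 0.062], [0.473, -0.194, 0.066], [0.493, -0.199, 0.058], [0.468, -0.195, 0.066], [0.486, -0.194, 0.056], [0.498, -0.202, 0.054], [0.475, -0.197, 0.06], [0.484, -0.203, 0.058], [0.502, -0.203, 0.05], [0.479, -0.197, 0.054], [0.484, -0.207, 0.057], [0.467, -0.2, 0.059], [0.485, -0.2, 0.05], [0.485, -0.214, 0.057], [0.478, -0.198, 0.049], [0.469, -0.195, 0.049], [0.469, -0.196, 0.046], [0.465, -0.199, 0.046]]
eye 198 [[0.563, 0.178, 0.15
[... 2077 characters left out ...]
, 0.186, 0.152], [0.567, 0.186, 0.151], [0.552, 0.188, 0.157], [0.577, 0.188, 0.156], [0.574, 0.188, 0.155], [0.555, 0.188, 0.154], [0.572, 0.189, 0.152], [0.55, 0.191, 0.155], [0.577, 0.191, 0.154], [0.553, 0.191, 0.153], [0.549, 0.193, 0.159], [0.576, 0.193, 0.157], [0.579, 0.193, 0.156], [0.576, 0.196, 0.157], [0.579, 0.196, 0.157], [0.55, 0.196, 0.155], [0.55, 0.199, 0.156], [0.547, 0.199, 0.154], [0.58, 0.199, 0.154], [0.578, 0.199, 0.153], [0.577, 0.202, 0.156], [0.55, 0.202, 0.153], [0.549, 0.204, 0.159], [0.574, 0.204, 0.156], [0.553, 0.205, 0.154], [0.577, 0.205, 0.154], [0.62, 0.206, 0.161], [0.555, 0.206, 0.159], [0.618, 0.207, 0.158], [0.553, 0.207, 0.154], [0.575, 0.207, 0.154]]
```

View pics/side0z.png

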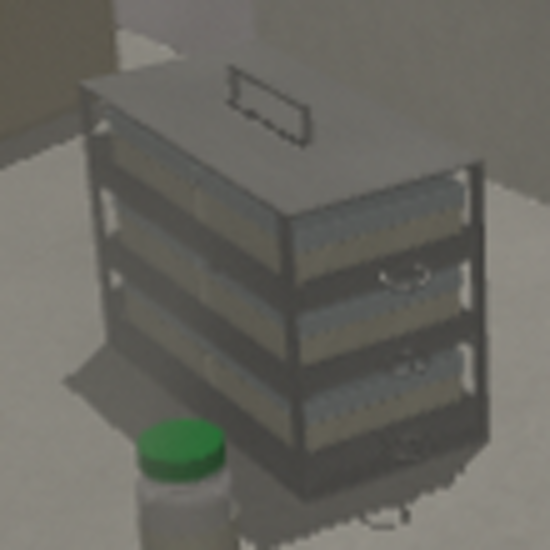

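View pics/top0z.png

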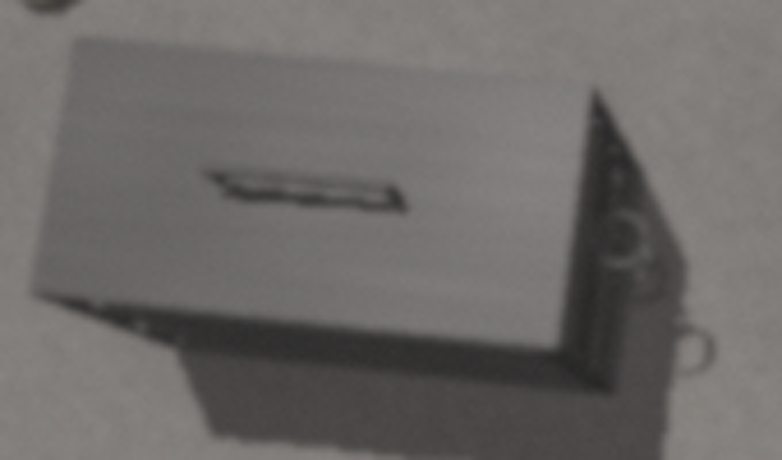

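```bash
cat >> h.py <<'E'
def toolR(yaw,flip=1):  # yaw of hook x (deg); tool x down, tool z = +-hook y
    a=np.radians(yaw); z=flip*np.array([-np.sin(a),np.cos(a),0]); x=np.array([0,0,-1.]); return np.stack([x,np.cross(z,x),z],1)
def delta(p,Rt,s=None):
    s=s or readout.get_state(); R0=R.from_rotvec(s["tool_rot"]).as_matrix()
    return np.round(R0.T@(np.array(p)-s["position"])*1000,1), np.round(np.degrees(R.from_matrix(R0.T@Rt).as_rotvec()),2)
E
python3 - <<'E'
from h import *
s=readout.get_state();print(s["time"],s["position"]);print(np.round(R.from_rotvec(s["tool_rot"]).as_matrix(),3))
for f in(1,-1): print(f,delta([.472,-.297,.05],toolR(82,f)))
for c in("side","top"):
  for l in("reagent","beaker","tip_box"): print(c,l,[(np.round(r["centre"],3).tolist(),round(r["conf"],2)) for r in nets.place_of(c,l)])
E
```

```text
0.9 [0.18451248 0.62328688 0.23361322]
[[ 0.    -0.959  0.284]
 [ 0.     0.284  0.959]
 [-1.    -0.     0.   ]]
1 (array([ 183.5, -536.9, -800.9]), array([-9.849e+01,  0.000e+00,  1.000e-02]))
-1 (array([ 183.5, -536.9, -800.9]), array([ 8.151e+01,  1.000e-02, -0.000e+00]))
side reagent [([0.366, 0.173, -0.004], 0.91)]
side beaker [([0.752, 0.023, 0.003], 0.64), ([0.365, 0.171, -0.001], 0.25)]
side tip_box [([0.702, -0.248, 0.002], 0.88)]
top reagent [([0.363, 0.173, 0.001], 0.67)]
top beaker [([0.758, 0.024, -0.004], 0.83)]
top tip_box [([0.698, -0.248, 0.001], 0.56)]
```

```bash
python3 -m creep '[{"linear":[-0.04,0,0],"twist":[0,0,0],"fingers":-1},{"linear":[-0.075,-0.01,-0.01],"twist":[0,0,0],"fingers":-1},{"linear":[-0.086,-0.04,-0.03],"twist":[4,0,0],"fingers":-1},{"linear":[-0.086,-0.075,-0.05],"twist":[8,0,0],"fingers":-1},{"linear":[-0.086,-0.11,-0.075],"twist":[12,0,0],"fingers":-1},{"linear":[-0.086,-0.145,-0.095],"twist":[15,0,0],"fingers":-1},{"linear":[-0.086,-0.18,-0.12],"twist":[18,0,0],"fingers":-1},{"linear":[-0.086,-0.215,-0.14],"twist":[20,0,0],"fingers":-1}]' 40
python3 - <<'E'
from h import *
s=readout.get_state();print(s["joint_positions"])
for p in([.52,.15,.32],[.54,-.1,.25],[.474,-.297,.15]):print(delta(p,toolR(82,-1),s))
E
```

```text
time: 1.87
position: [0.3516, 0.4262, 0.32]
tool_rot: [-0.726, 1.445, 0.727]
ft_force: [0.8, 1.2, 0.8]
grip_width: 0.999
[-1.03146285  0.08266056  0.11030599  1.56291748 -0.00945379  1.49577247
  0.01103445]
(array([-2.000e-01, -2.998e+02, -1.213e+02]), array([ 6.139e+01,  3.000e-02, -4.000e-02]))
(array([  69.6, -465. , -310.1]), array([ 6.139e+01,  3.000e-02, -4.000e-02]))
(array([ 169.5, -529.5, -507.7]), array([ 6.139e+01,  3.000e-02, -4.000e-02]))
```

```bash
python3 -m creep '[{"linear":[0,-0.037,-0.015],"twist":[5,0,0],"fingers":-1},{"linear":[0,-0.074,-0.03],"twist":[10,0,0],"fingers":-1},{"linear":[0,-0.111,-0.045],"twist":[15,0,0],"fingers":-1},{"linear":[0,-0.148,-0.06],"twist":[20,0,0],"fingers":-1},{"linear":[0,-0.185,-0.075],"twist":[25,0,0],"fingers":-1},{"linear":[0,-0.222,-0.09],"twist":[30,0,0],"fingers":-1},{"linear":[0,-0.259,-0.105],"twist":[35,0,0],"fingers":-1},{"linear":[0,-0.295,-0.12],"twist":[40,0,0],"fingers":-1}]' 40
python3 - <<'E'
from h import *
s=readout.get_state();print(s["joint_positions"])
for p in([.54,-.1,.25],[.474,-.297,.15]):print(delta(p,toolR(82,-1),s))
E
```

```text
time: 2.53
position: [0.5175, 0.1541, 0.32]
tool_rot: [-0.181, 1.562, 0.182]
ft_force: [1.1, -0.1, -0.2]
grip_width: 1.002
[-0.72713264  0.05020896  0.40732664  1.60123394 -0.0202838   1.49314297
 -0.08732549]
(array([  69.9, -252.5,  -36.5]), array([21.26,  0.06, -0.04]))
(array([ 169.7, -429.2, -146. ]), array([21.26,  0.06, -0.04]))
```

```bash
python3 -m creep '[{"linear":[0.005,-0.036,-0.01],"twist":[3,0,0],"fingers":-1},{"linear":[0.01,-0.072,-0.02],"twist":[6,0,0],"fingers":-1},{"linear":[0.02,-0.108,-0.03],"twist":[9,0,0],"fingers":-1},{"linear":[0.03,-0.144,-0.04],"twist":[12,0,0],"fingers":-1},{"linear":[0.04,-0.18,-0.05],"twist":[15,0,0],"fingers":-1},{"linear":[0.05,-0.216,-0.06],"twist":[18,0,0],"fingers":-1},{"linear":[0.06,-0.252,-0.07],"twist":[20,0,0],"fingers":-1},{"linear":[0.07,-0.285,-0.085],"twist":[21.3,0,0],"fingers":-1}]' 40
python3 - <<'E'
from h import *
s=readout.get_state();print(s["joint_positions"])
for p in([.473,-.297,.13],[.473,-.297,.05]):print(delta(p,toolR(82,-1),s))
E
```

```text
time: 3.2
position: [0.5008, -0.1428, 0.2495]
tool_rot: [0.108, 1.567, -0.108]
ft_force: [1.0, -0.4, 0.2]
grip_width: 1.0
[-0.44163275  0.02469874  0.68628471  1.76812562 -0.01623079  1.35280909
  0.11031952]
(array([ 119.4, -156.5,   -6.6]), array([ 0.11,  0.09, -0.  ]))
(array([ 199.4, -156.5,   -6.7]), array([ 0.11,  0.09, -0.  ]))
```

```bash
python3 -m creep '[{"linear":[0.02,-0.035,-0.001],"twist":[0,0,0],"fingers":-1},{"linear":[0.04,-0.07,-0.003],"twist":[0,0,0],"fingers":-1},{"linear":[0.06,-0.105,-0.005],"twist":[0,0,0],"fingers":-1},{"linear":[0.08,-0.135,-0.006],"twist":[0,0,0],"fingers":-1},{"linear":[0.1,-0.152,-0.0065],"twist":[0,0,0],"fingers":-1},{"linear":[0.115,-0.1565,-0.0065],"twist":[0,0,0],"fingers":-1},{"linear":[0.12,-0.1565,-0.0065],"twist":[0,0,0],"fingers":-1},{"linear":[0.12,-0.1565,-0.0065],"twist":[0,0,0],"fingers":-1}]' 40
python3 - <<'E'
from h import *
grab("1")
s=readout.get_state();print(s["joint_positions"],s["position"])
for c in("side","top"):
  for l in("hook_grip","hook_tip"): print(c,l,[(np.round(r["centre"],3).tolist(),round(r["conf"],2)) for r in nets.place_of(c,l)])
print(delta([.473,-.297,.05],toolR(82,-1),s))
E
```

```text
time: 3.87
position: [0.4722, -0.2944, 0.1283]
tool_rot: [0.108, 1.571, -0.107]
ft_force: [0.4, 0.8, 0.4]
grip_width: 0.999
[-0.19559367  0.25367548  0.80705634  1.83647139 -0.20218031  1.13495592
  0.54694883] [ 0.47394525 -0.29420754  0.13021796]
side hook_grip [([0.206, -0.346, 0.016], 0.8), ([0.474, -0.304, 0.06], 0.74)]
side hook_tip [([0.495, -0.119, 0.033], 0.89), ([0.235, -0.585, 0.011], 0.78)]
top hook_grip [([0.473, -0.297, 0.056], 0.61)]
top hook_tip [([0.499, -0.122, 0.027], 0.79), ([0.234, -0.589, 0.012], 0.78), ([0.365, 0.176, -0.001], 0.44)]
(array([80.2, -2.9, -0.6]), array([ 0.3 ,  0.05, -0.02]))
```

View pics/side1.png

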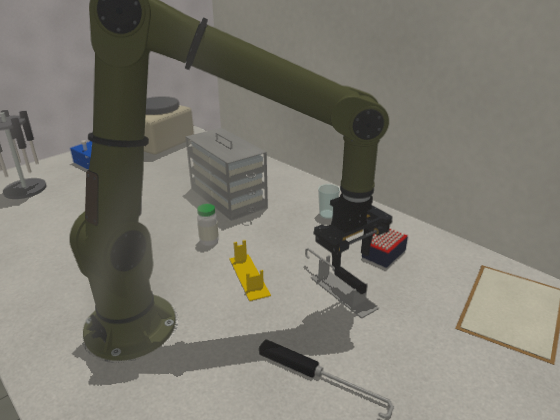

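The gripper is over the handle (side view about (345,270)), with jaws across it. I'll descend and grip.

```bash
python3 -m creep '[{"linear":[0.025,-0.002,0],"twist":[0,0,0],"fingers":-0.3},{"linear":[0.05,-0.002,0],"twist":[0,0,0],"fingers":-0.3},{"linear":[0.07,-0.002,0],"twist":[0,0,0],"fingers":-0.3},{"linear":[0.08,-0.002,0],"twist":[0,0,0],"fingers":-0.3},{"linear":[0.08,-0.002,0],"twist":[0,0,0],"fingers":0.3},{"linear":[0.08,-0.002,0],"twist":[0,0,0],"fingers":1},{"linear":[0.08,-0.002,0],"twist":[0,0,0],"fingers":1},{"linear":[0.08,-0.002,0],"twist":[0,0,0],"fingers":1}]' 30; python3 -m creep '[{"linear":[0,0,0],"twist":[0,0,0],"fingers":1},{"linear":[0,0,0],"twist":[0,0,0],"fingers":1},{"linear":[0,0,0],"twist":[0,0,0],"fingers":1},{"linear":[0,0,0],"twist":[0,0,0],"fingers":1}]' 40
```

```text
time: 4.83
position: [0.4739, -0.2976, 0.0511]
tool_rot: [0.106, 1.565, -0.107]
ft_force: [-0.4, -0.1, 0.9]
grip_width: 0.479
time: 5.17
position: [0.4731, -0.2971, 0.05]
tool_rot: [0.107, 1.567, -0.107]
ft_force: [0.6, 0.6, 1.7]
grip_width: 0.224
```

```bash
python3 -m creep '[{"linear":[0,0,0],"twist":[0,0,0],"fingers":1},{"linear":[-0.005,0,0],"twist":[0,0,0],"fingers":1},{"linear":[-0.015,0,0],"twist":[0,0,0],"fingers":1},{"linear":[-0.03,0,0],"twist":[0,0,0],"fingers":1},{"linear":[-0.05,0,0],"twist":[0,0,0],"fingers":1},{"linear":[-0.075,0,0],"twist":[0,0,0],"fingers":1},{"linear":[-0.1,0,0],"twist":[0,0,0],"fingers":1},{"linear":[-0.12,0,0],"twist":[0,0,0],"fingers":1}]' 40;  python3 -m creep '[{"linear":[-0.02,0,0],"twist":[0,0,0],"fingers":1},{"linear":[-0.035,0,0],"twist":[0,0,0],"fingers":1},{"linear":[-0.04,0,0],"twist":[0,0,0],"fingers":1},{"linear":[-0.04,0,0],"twist":[0,0,0],"fingers":1}]' 40
python3 - <<'E'
from h import *
grab("2")
s=readout.get_state();print(s["joint_positions"],s["position"],s["ft_force"])
for c in("side","top"):
  for l in("hook_grip","hook_tip"): print(c,l,[(np.round(r["centre"],3).tolist(),round(r["conf"],2)) for r in nets.place_of(c,l)])
E
```

```text
time: 5.83
position: [0.4728, -0.2976, 0.172]
tool_rot: [0.107, 1.567, -0.108]
ft_force: [-0.5, -0.0, -1.5]
grip_width: 0.225
time: 6.17
position: [0.4733, -0.2976, 0.2112]
tool_rot: [0.106, 1.565, -0.107]
ft_force: [0.4, -0.9, -0.6]
grip_width: 0.221
[-0.23007758  0.17283937  0.83264866  1.74286186 -0.13304399  1.28510049
  0.49697521] [ 0.47237194 -0.296746    0.20894326] [-0.62802776  0.72632986 -1.44180684]
side hook_grip [([0.475, -0.298, 0.22], 0.66), ([0.205, -0.347, 0.016], 0.55), ([0.585, 0.36, -0.001], 0.31)]
side hook_tip [([0.239, -0.586, 0.013], 0.64), ([0.496, -0.123, 0.194], 0.61)]
top hook_grip [([0.474, -0.302, 0.221], 0.62)]
top hook_tip [([0.498, -0.122, 0.19], 0.71), ([0.238, -0.588, 0.011], 0.46)]
```

View pics/side2.png

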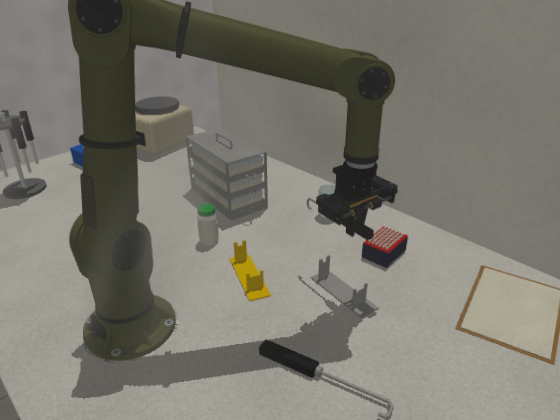

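Run:
```python
from h import *
s=readout.get_state(); s["position"]=np.array([.473,-.297,.2105])
print(delta([.5385,.0046,.2105],toolR(82.75,-1),s))
for c in("side","top"):
    W=cloud(c,np.load(f"pics/{c}2.npy"))
    P=W[sel(W,[.45,-.2,.17],[.55,-.09,.25])]
    print(c,len(P),np.round(P[np.argsort(-P[:,1])][:30],3).tolist())
    A=P[(P[:,2]>.205)];f=np.polyfit(A[:,1],A[:,0],1);print("yaw",90-np.degrees(np.arctan(f[0])),np.median(A[:,2]), np.polyval(f,-.12))
```

```text
(array([  0. , 307.7,  24. ]), array([-0.54, -0.11, -0.02]))
side 43 [[0.497, -0.119, 0.19], [0.495, -0.121, 0.213], [0.495, -0.121, 0.198], [0.494, -0.121, 0.21], [0.494, -0.121, 0.204], [0.498, -0.122, 0.2], [0.494, -0.122, 0.196], [0.497, -0.122, 0.207], [0.494, -0.122, 0.19], [0.497, -0.123, 0.194], [0.493, -0.123, 0.202], [0.493, -0.123, 0.209], [0.496, -0.124, 0.189], [0.495, -0.124, 0.205], [0.495, -0.125, 0.2], [0.494, -0.126, 0.194], [0.492, -0.127, 0.216], [0.493, -0.127, 0.189], [0.492, -0.127, 0.214], [0.494, -0.129, 0.216], [0.495, -0.129, 0.192], [0.493, -0.13, 0.22], [0.493, -0.13, 0.19], [0.492, -0.13, 0.215], [0.492, -0.132, 0.188], [0.494, -0.133, 0.221], [0.494, -0.133, 0.188], [0.493, -0.133, 0.215], [0.494, -0.133, 0.191], [0.492, -0.134, 0.219]]
yaw 81.54160334277626 0.21720907853106902 0.49489319530269243
top 93 [[0.497, -0.116, 0.206], [0.494, -0.116, 0.205], [0.496, -0.117, 0.213], [0.498, -0.118, 0.212], [0.494, -0.118, 0.21], [0.494, -0.118, 0.193], [0.493, -0.119, 0.216], [0.496, -0.12, 0.214], [0.498, -0.12, 0.213], [0.494, -0.12, 0.193], [0.495, -0.122, 0.215], [0.498, -0.122, 0.214], [0.493, -0.122, 0.212], [0.494, -0.123, 0.193], [0.495, -0.124, 0.218], [0.493, -0.125, 0.214], [0.498, -0.125, 0.215], [0.494, -0.126, 0.188], [0.494, -0.126, 0.22], [0.497, -0.127, 0.219], [0.493, -0.127, 0.216], [0.494, -0.128, 0.192], [0.494, -0.128, 0.222], [0.492, -0.129, 0.217], [0.497, -0.129, 0.217], [0.494, -0.131, 0.192], [0.492, -0.131, 0.221], [0.495, -0.131, 0.219], [0.497, -0.132, 0.218], [0.494, -0.134, 0.221]]
yaw 82.70858666563669 0.21817963758427739 0.4957007190884542
```

```bash
python3 -m creep '[{"linear":[0,0.01,0.001],"twist":[0,0,0],"fingers":1},{"linear":[0,0.03,0.002],"twist":[-0.3,0,0],"fingers":1},{"linear":[0,0.055,0.004],"twist":[-0.7,0,0],"fingers":1},{"linear":[0,0.08,0.006],"twist":[-0.7,0,0],"fingers":1},{"linear":[0,0.105,0.008],"twist":[-0.7,0,0],"fingers":1},{"linear":[0,0.13,0.01],"twist":[-0.7,0,0],"fingers":1},{"linear":[0,0.155,0.012],"twist":[-0.7,0,0],"fingers":1},{"linear":[0,0.18,0.014],"twist":[-0.7,0,0],"fingers":1}]' 40;  python3 -m creep '[{"linear":[0,0.025,0.002],"twist":[0,0,0],"fingers":1},{"linear":[0,0.05,0.004],"twist":[0,0,0],"fingers":1},{"linear":[0,0.075,0.006],"twist":[0,0,0],"fingers":1},{"linear":[0,0.1,0.008],"twist":[0,0,0],"fingers":1},{"linear":[0,0.118,0.01],"twist":[0,0,0],"fingers":1},{"linear":[0,0.128,0.01],"twist":[0,0,0],"fingers":1},{"linear":[0,0.128,0.01],"twist":[0,0,0],"fingers":1},{"linear":[0,0.128,0.01],"twist":[0,0,0],"fingers":1}]' 40
cat > look.py <<'E'
from h import *
import sys
def run(tag):
    o=grab(tag)
    s=readout.get_state();print(s["time"],s["position"],s["ft_force"],np.round(s["joint_positions"],2))
    Rt=R.from_rotvec(s["tool_rot"]).as_matrix();print("yaw",np.degrees(np.arctan2(Rt[1,1],Rt[0,1])),"down",Rt[:,0])
    for c in("side","top"):
        for l in("hook_grip","hook_tip","eye"): print(c,l,[(np.round(r["centre"],3).tolist(),round(r["conf"],2)) for r in nets.place_of(c,l)])
    x,y,w,h=[int(v) for v in sys.argv[2:6]]; im=cv2.imread(f"pics/side{tag}.png")[y:y+h,x:x+w]
    x,y,w,h=[int(v) for v in sys.argv[6:10]]; i2=cv2.imread(f"pics/top{tag}.png")[y:y+h,x:x+w]
    cv2.imwrite(f"pics/both{tag}.png",np.hstack([cv2.resize(i,(400,400),interpolation=2) for i in(im,i2)]))
    return o
if __name__=="__main__": run(sys.argv[1])
E
python3 look.py 3 200 120 120 120 180 150 120 120
```

```text
time: 7.13
position: [0.511, -0.1185, 0.2093]
tool_rot: [0.097, 1.569, -0.096]
ft_force: [0.1, -0.4, -1.1]
grip_width: 0.231
time: 7.8
position: [0.5364, 0.0049, 0.2093]
tool_rot: [0.096, 1.569, -0.097]
ft_force: [-0.1, 0.0, -0.5]
grip_width: 0.229
7.9 [0.53645628 0.00337048 0.20953179] [ 0.95853732  0.20705499 -2.15504767] [-0.61  0.09  0.59  1.79 -0.05  1.28 -0.13]
yaw 82.77917535013383 down [-2.14319937e-04 -7.38002959e-04 -9.99999705e-01]
side hook_grip [([0.365, 0.174, -0.0], 0.74), ([0.202, -0.344, 0.015], 0.68), ([0.539, 0.003, 0.216], 0.47)]
side hook_tip [([0.237, -0.586, 0.01], 0.76)]
side eye [([0.562, 0.196, 0.158], 0.84), ([0.585, 0.358, -0.0], 0.34)]
top hook_grip [([0.205, -0.349, 0.011], 0.77)]
top hook_tip [([0.237, -0.589, 0.012], 0.95), ([0.563, 0.18, 0.189], 0.63)]
top eye [([0.561, 0.198, 0.152], 0.72)]
```

View pics/both3.png

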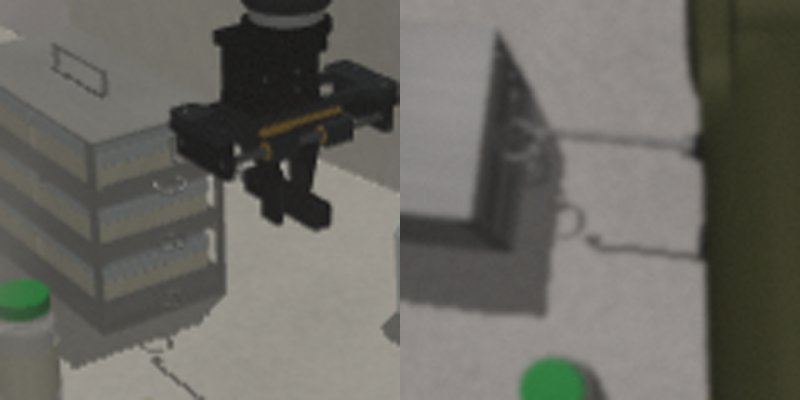

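Run:
```python
from h import *
for c in("top","side"):
    W=cloud(c,np.load(f"pics/{c}3.npy"))
    A=W[sel(W,[.53,.08,.20],[.59,.2,.225])]
    print(c,"rod",len(A)); 
    if len(A)>5:
        f=np.polyfit(A[:,1],A[:,0],1);print(f,np.median(A[:,2]),"x@.1976",np.polyval(f,.1976),"end",np.sort(A[:,1])[-6:])
    B=W[sel(W,[.53,.15,.17],[.59,.22,.204])];print("tip",np.round(B,3).tolist())
    E=W[sel(W,[.535,.17,.149],[.59,.207,.16])]
    # ring fit
    from scipy.optimize import least_squares
    r=least_squares(lambda q:np.hypot(E[:,0]-q[0],E[:,1]-q[1])-.0147,[.563,.197],loss="soft_l1",f_scale=.002);print("ring",len(E),r.x,np.median(E[:,2]))
W=cloud("top",np.load("pics/top0.npy"));E=W[sel(W,[.535,.17,.149],[.59,.207,.16])]
r=least_squares(lambda q:np.hypot(E[:,0]-q[0],E[:,1]-q[1])-.0147,[.563,.197],loss="soft_l1",f_scale=.002);print("ring0",len(E),r.x)
```

```text
top rod 99
[0.11608909 0.53616189] 0.218172769776125 x@.1976 0.5591010965182005 end [0.17982093 0.18171555 0.18268382 0.18307077 0.18391352 0.18532111]
tip [[0.556, 0.182, 0.202], [0.557, 0.18, 0.195], [0.558, 0.178, 0.194], [0.558, 0.175, 0.193], [0.558, 0.173, 0.19], [0.558, 0.171, 0.189], [0.555, 0.183, 0.194], [0.555, 0.181, 0.192], [0.556, 0.178, 0.19], [0.555, 0.175, 0.194], [0.556, 0.173, 0.19], [0.556, 0.171, 0.189]]
ring 30 [0.56383136 0.19753406] 0.1552026643634239
side rod 7
[0.33356476 0.49626588] 0.20603733326796325 x@.1976 0.5621782780898871 end [0.17647532 0.17973129 0.18051692 0.18084894 0.18257959 0.18285621]
tip [[0.578, 0.219, 0.194], [0.581, 0.218, 0.194], [0.583, 0.216, 0.194], [0.572, 0.217, 0.194], [0.575, 0.216, 0.193], [0.582, 0.219, 0.19], [0.553, 0.22, 0.195], [0.569, 0.219, 0.19], [0.572, 0.218, 0.19], [0.578, 0.219, 0.187], [0.582, 0.219, 0.186], [0.544, 0.218, 0.195], [0.565, 0.219, 0.188], [0.568, 0.218, 0.188], [0.576, 0.217, 0.185], [0.58, 0.217, 0.184], [0.555, 0.181, 0.203], [0.56, 0.183, 0.201], [0.552, 0.218, 0.189], [0.555, 0.217, 0.188], [0.572, 0.218, 0.182], [0.574, 0.216, 0.183], [0.555, 0.181, 0.2], [0.558, 0.181, 0.199], [0.556, 0.219, 0.184], [0.568, 0.218, 0.18], [0.576, 0.217, 0.178], [0.558, 0.185, 0.194], [0.557, 0.18, 0.196], [0.55, 0.217, 0.183], [0.565, 0.22, 0.177], [0.577, 0.219, 0.174], [0.554, 0.181, 0.193], [0.559, 0.182, 0.191], [0.57, 0.211, 0.174], [0.553, 0.18, 0.19], [0.558, 0.181, 0.188], [0.552, 0.173, 0.189], [0.556, 0.174, 0.188], [0.555, 0.168, 0.19], [0.553, 0.17, 0.187], [0.559, 0.173, 0.184]]
ring 20 [0.5626264  0.19500539] 0.152990985167563
ring0 36 [0.56365815 0.19814901]
```

```bash
python3 -m creep '[{"linear":[0,0.005,0.002],"twist":[0,0,0],"fingers":1},{"linear":[0,0.012,0.004],"twist":[0,0,0],"fingers":1},{"linear":[0.003,0.018,0.004],"twist":[0,0,0],"fingers":1},{"linear":[0.007,0.0205,0.004],"twist":[0,0,0],"fingers":1},{"linear":[0.01,0.0205,0.004],"twist":[0,0,0],"fingers":1},{"linear":[0.01,0.0205,0.004],"twist":[0,0,0],"fingers":1}]' 40; python3 look.py 4 200 120 120 120 180 150 80 80;python3 - <<'E'
from h import *
for c in("top","side"):
    W=cloud(c,np.load(f"pics/{c}4.npy"))
    B=W[sel(W,[.53,.15,.17],[.59,.209,.195])];print("tip",np.round(B,3).tolist())
    A=W[sel(W,[.53,.15,.195],[.59,.22,.215])];print("up",np.round(A,3).tolist())
E
```

```text
time: 8.7
position: [0.5426, 0.0254, 0.1984]
tool_rot: [0.096, 1.571, -0.097]
ft_force: [-0.2, -0.1, -0.1]
grip_width: 0.223
8.8 [0.54302118 0.02480896 0.1992331 ] [ 0.6279452   0.00778902 -1.0595649 ] [-0.62  0.12  0.57  1.78 -0.07  1.26 -0.16]
yaw 82.90155272701533 down [-5.98170232e-04 -3.75248610e-04 -9.99999751e-01]
side hook_grip [([0.207, -0.346, 0.014], 0.67), ([0.543, 0.022, 0.207], 0.66), ([0.475, -0.295, 0.003], 0.46)]
side hook_tip [([0.239, -0.584, 0.012], 0.55)]
side eye [([0.564, 0.197, 0.156], 0.58)]
top hook_grip [([0.203, -0.348, 0.013], 0.9)]
top hook_tip [([0.238, -0.588, 0.012], 0.95), ([0.565, 0.2, 0.179], 0.62)]
top eye [([0.561, 0.199, 0.153], 0.69), ([0.471, -0.295, 0.004], 0.38), ([0.565, 0.201, 0.178], 0.21)]
tip [[0.561, 0.201, 0.191], [0.562, 0.2, 0.186], [0.563, 0.198, 0.181], [0.563, 0.195, 0.182], [0.563, 0.193, 0.181], [0.561, 0.198, 0.179], [0.561, 0.195, 0.179], [0.561, 0.193, 0.179]]
up [[0.588, 0.219, 0.212], [0.589, 0.216, 0.21], [0.589, 0.214, 0.209], [0.589, 0.211, 0.209], [0.586, 0.219, 0.212], [0.586, 0.216, 0.209], [0.585, 0.213, 0.213], [0.
[... 2250 characters left out ...]
.561, 0.204, 0.194], [0.561, 0.204, 0.19], [0.562, 0.2, 0.191], [0.562, 0.206, 0.186], [0.562, 0.201, 0.187], [0.564, 0.204, 0.183], [0.559, 0.198, 0.183], [0.564, 0.199, 0.18], [0.558, 0.196, 0.18], [0.561, 0.195, 0.179], [0.563, 0.202, 0.173], [0.558, 0.192, 0.177], [0.564, 0.193, 0.175], [0.561, 0.191, 0.174]]
up [[0.566, 0.219, 0.209], [0.565, 0.212, 0.211], [0.543, 0.216, 0.213], [0.549, 0.219, 0.21], [0.549, 0.214, 0.212], [0.554, 0.214, 0.21], [0.56, 0.217, 0.208], [0.56, 0.212, 0.209], [0.537, 0.219, 0.211], [0.538, 0.215, 0.212], [0.542, 0.215, 0.211], [0.551, 0.216, 0.207], [0.535, 0.217, 0.208], [0.56, 0.198, 0.203], [0.561, 0.204, 0.197], [0.562, 0.2, 0.199], [0.562, 0.2, 0.195]]
```

View pics/both4.png

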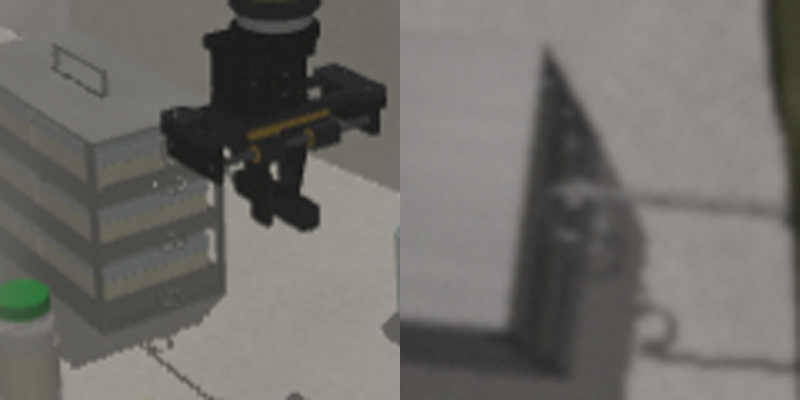

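Toe centre (0.562, 0.197) matches the ring (0.563, 0.197). In the top zoom, the hook end lies over the ring at about (572,193). Lowering with force checks.

```bash
python3 -m creep '[{"linear":[0.004,0,0.0005],"twist":[0,0,0],"fingers":1},{"linear":[0.008,0,0.001],"twist":[0,0,0],"fingers":1},{"linear":[0.012,0,0.001],"twist":[0,0,0],"fingers":1},{"linear":[0.016,0,0.001],"twist":[0,0,0],"fingers":1},{"linear":[0.018,0,0.001],"twist":[0,0,0],"fingers":1},{"linear":[0.02,0,0.001],"twist":[0,0,0],"fingers":1},{"linear":[0.022,0,0.001],"twist":[0,0,0],"fingers":1}]' 40;python3 -m creep '[{"linear":[0.001,0,0],"twist":[0,0,0],"fingers":1},{"linear":[0.002,0,0],"twist":[0,0,0],"fingers":1},{"linear":[0.003,0,0],"twist":[0,0,0],"fingers":1}]' 40
```

```text
time: 9.68
position: [0.5442, 0.025, 0.1773]
tool_rot: [0.097, 1.569, -0.097]
ft_force: [0.3, -0.6, -1.0]
grip_width: 0.223
time: 9.93
position: [0.5443, 0.025, 0.1746]
tool_rot: [0.097, 1.568, -0.097]
ft_force: [-0.1, -0.8, -0.3]
grip_width: 0.226
```

```bash
python3 -m creep '[{"linear":[0.001,0,0],"twist":[0,0,0],"fingers":1},{"linear":[0.002,0,0],"twist":[0,0,0],"fingers":1},{"linear":[0.003,0,0],"twist":[0,0,0],"fingers":1}]' 40
```

```text
time: 10.18
position: [0.5443, 0.025, 0.1715]
tool_rot: [0.097, 1.568, -0.097]
ft_force: [0.3, 0.1, -1.1]
grip_width: 0.226
```

```bash
python3 -m creep '[{"linear":[0.002,0,0],"twist":[0,0,0],"fingers":1},{"linear":[0.004,0,0],"twist":[0,0,0],"fingers":1},{"linear":[0.006,0,0],"twist":[0,0,0],"fingers":1},{"linear":[0.008,0,0],"twist":[0,0,0],"fingers":1},{"linear":[0.0105,0,0],"twist":[0,0,0],"fingers":1},{"linear":[0.0105,0,0],"twist":[0,0,0],"fingers":1}]' 40;python3 look.py 5 225 160 60 60 190 160 60 60
```

```text
time: 10.68
position: [0.5439, 0.0249, 0.1604]
tool_rot: [0.097, 1.569, -0.097]
ft_force: [0.6, -0.3, -1.5]
grip_width: 0.221
10.7833 [0.54416317 0.02489366 0.16092784] [ 0.27215772  0.48096663 -1.0825881 ] [-0.61  0.16  0.57  1.83 -0.09  1.18 -0.14]
yaw 82.90872520723998 down [-2.46108539e-04 -4.83729163e-05 -9.99999969e-01]
side hook_grip [([0.547, 0.028, 0.169], 0.69), ([0.203, -0.345, 0.015], 0.57), ([0.365, 0.174, -0.001], 0.56)]
side hook_tip [([0.237, -0.584, 0.011], 0.6)]
side eye [([0.471, -0.293, 0.002], 0.68), ([0.701, -0.247, 0.001], 0.6)]
top hook_grip []
top hook_tip [([0.367, 0.178, 0.002], 0.68), ([0.566, 0.202, 0.141], 0.63), ([0.238, -0.591, 0.012], 0.63)]
top eye [([0.562, 0.201, 0.152], 0.79)]
```

View pics/both5.png

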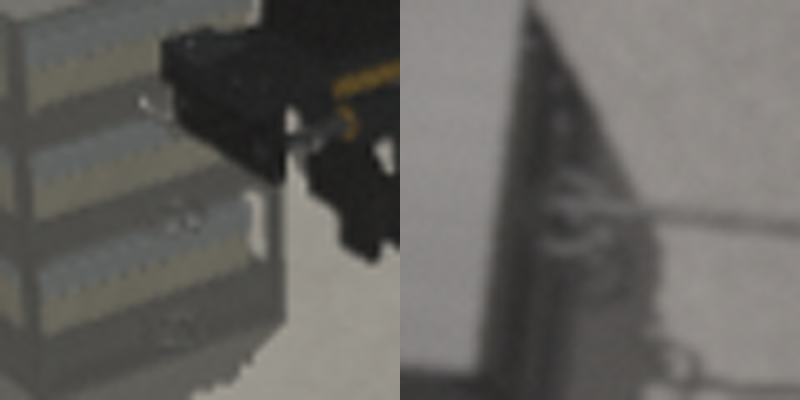

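```bash
cat > guard.py <<'E'
from bench import readout
import sys,numpy as np
s=readout.get_state(); f=float(np.dot(s["ft_force"],[.126,.992,0])); print("t %.2f y %.4f pull %.2f"%(s["time"],s["position"][1],f), "fz %.1f"%s["ft_force"][2])
sys.exit(0 if f<float(sys.argv[1]) else 1)
E
python3 -m creep '[{"linear":[0,-0.003,0],"twist":[0,0,0],"fingers":1},{"linear":[0,-0.006,0],"twist":[0,0,0],"fingers":1},{"linear":[0,-0.009,0],"twist":[0,0,0],"fingers":1},{"linear":[0,-0.011,0],"twist":[0,0,0],"fingers":1},{"linear":[0,-0.013,0],"twist":[0,0,0],"fingers":1},{"linear":[0,-0.015,0],"twist":[0,0,0],"fingers":1},{"linear":[0,-0.017,0],"twist":[0,0,0],"fingers":1},{"linear":[0,-0.019,0],"twist":[0,0,0],"fingers":1}]' 40; python3 guard.py 5 && python3 -m creep '[{"linear":[0,-0.002,0],"twist":[0,0,0],"fingers":1},{"linear":[0,-0.004,0],"twist":[0,0,0],"fingers":1},{"linear":[0,-0.006,0],"twist":[0,0,0],"fingers":1},{"linear":[0,-0.008,0],"twist":[0,0,0],"fingers":1}]' 40; python3 guard.py 5
```

```text
time: 11.75
position: [0.542, 0.0069, 0.1611]
tool_rot: [0.098, 1.568, -0.096]
ft_force: [0.2, 2.3, -1.6]
grip_width: 0.227
t 11.75 y 0.0069 pull 2.29 fz -1.6
time: 12.08
position: [0.541, -0.0018, 0.1611]
tool_rot: [0.097, 1.568, -0.097]
ft_force: [0.3, 2.6, -1.0]
grip_width: 0.224
t 12.08 y -0.0018 pull 2.58 fz -1.0
```

```bash
R='' ; python3 -m creep '[{"linear":[0,-0.003,0],"twist":[0,0,0],"fingers":1},{"linear":[0,-0.006,0],"twist":[0,0,0],"fingers":1},{"linear":[0,-0.009,0],"twist":[0,0,0],"fingers":1},{"linear":[0,-0.012,0],"twist":[0,0,0],"fingers":1},{"linear":[0,-0.015,0],"twist":[0,0,0],"fingers":1},{"linear":[0,-0.018,0],"twist":[0,0,0],"fingers":1},{"linear":[0,-0.021,0],"twist":[0,0,0],"fingers":1},{"linear":[0,-0.024,0],"twist":[0,0,0],"fingers":1}]' 40 >/dev/null; python3 guard.py 5 && python3 -m creep '[{"linear":[0,-0.003,0],"twist":[0,0,0],"fingers":1},{"linear":[0,-0.006,0],"twist":[0,0,0],"fingers":1},{"linear":[0,-0.009,0],"twist":[0,0,0],"fingers":1},{"linear":[0,-0.012,0],"twist":[0,0,0],"fingers":1},{"linear":[0,-0.015,0],"twist":[0,0,0],"fingers":1},{"linear":[0,-0.018,0],"twist":[0,0,0],"fingers":1},{"linear":[0,-0.021,0],"twist":[0,0,0],"fingers":1},{"linear":[0,-0.023,0],"twist":[0,0,0],"fingers":1}]' 40 >/dev/null; python3 guard.py 5; python3 look.py 6 225 160 80 80 190 160 80 80
```

```text
t 12.75 y -0.0260 pull 3.40 fz -1.9
t 13.42 y -0.0490 pull 1.17 fz -1.5
13.5167 [ 0.53497555 -0.0493341   0.16109809] [ 0.07888034  0.45100084 -1.24048066] [-0.53  0.14  0.62  1.85 -0.09  1.18 -0.  ]
yaw 82.87000990662179 down [-9.10836862e-05 -5.48629418e-04 -9.99999845e-01]
side hook_grip [([0.535, -0.049, 0.17], 0.72)]
side hook_tip [([0.238, -0.582, 0.009], 0.78)]
side eye [([0.555, 0.14, 0.153], 0.68)]
top hook_grip [([0.205, -0.348, 0.014], 0.81)]
top hook_tip [([0.237, -0.586, 0.012], 0.87), ([0.558, 0.126, 0.139], 0.61)]
top eye [([0.556, 0.14, 0.152], 0.73)]
```

View pics/both6.png

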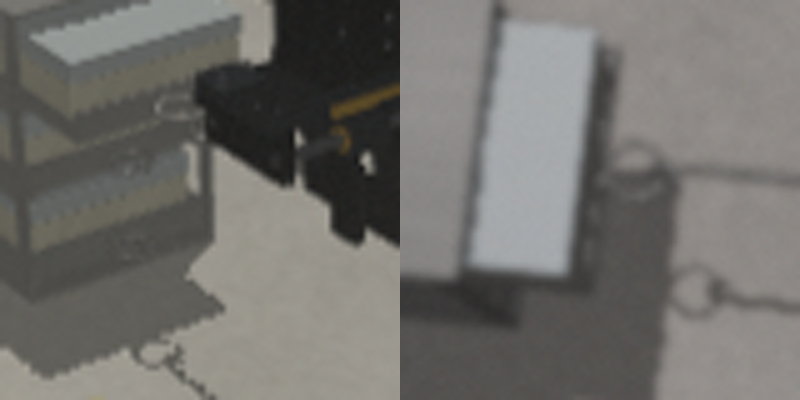

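The tray is following; in the top zoom the ring at (635,170) has the hook in its near end. It is about 64 mm out. I'll go another 23 mm, then in guarded 1 mm steps.

```bash
python3 -m creep '[{"linear":[0,-0.003,0],"twist":[0,0,0],"fingers":1},{"linear":[0,-0.006,0],"twist":[0,0,0],"fingers":1},{"linear":[0,-0.009,0],"twist":[0,0,0],"fingers":1},{"linear":[0,-0.012,0],"twist":[0,0,0],"fingers":1},{"linear":[0,-0.015,0],"twist":[0,0,0],"fingers":1},{"linear":[0,-0.018,0],"twist":[0,0,0],"fingers":1},{"linear":[0,-0.021,0],"twist":[0,0,0],"fingers":1},{"linear":[0,-0.023,0],"twist":[0,0,0],"fingers":1}]' 40 >/dev/null; G="python3 guard.py 4.8"; $G && 
python3 -m creep '[{"linear":[0,-0.0005,0],"twist":[0,0,0],"fingers":1},{"linear":[0,-0.001,0],"twist":[0,0,0],"fingers":1}]' 40 >/dev/null && $G &&
python3 -m creep '[{"linear":[0,-0.0005,0],"twist":[0,0,0],"fingers":1},{"linear":[0,-0.001,0],"twist":[0,0,0],"fingers":1}]' 40 >/dev/null && $G &&
python3 -m creep '[{"linear":[0,-0.0005,0],"twist":[0,0,0],"fingers":1},{"linear":[0,-0.001,0],"twist":[0,0,0],"fingers":1}]' 40 >/dev/null && $G &&
python3 -m creep '[{"linear":[0,-0.0005,0],"twist":[0,0,0],"fingers":1},{"linear":[0,-0.001,0],"twist":[0,0,0],"fingers":1}]' 40 >/dev/null && $G &&
python3 -m creep '[{"linear":[0,-0.0005,0],"twist":[0,0,0],"fingers":1},{"linear":[0,-0.001,0],"twist":[0,0,0],"fingers":1}]' 40 >/dev/null && $G &&
python3 -m creep '[{"linear":[0,-0.0005,0],"twist":[0,0,0],"fingers":1},{"linear":[0,-0.001,0],"twist":[0,0,0],"fingers":1}]' 40 >/dev/null && $G &&
python3 -m creep '[{"linear":[0,-0.0005,0],"twist":[0,0,0],"fingers":1},{"linear":[0,-0.001,0],"twist":[0,0,0],"fingers":1}]' 40 >/dev/null && $G &&
python3 -m creep '[{"linear":[0,-0.0005,0],"twist":[0,0,0],"fingers":1},{"linear":[0,-0.001,0],"twist":[0,0,0],"fingers":1}]' 40 >/dev/null && $G &&
python3 -m creep '[{"linear":[0,-0.0005,0],"twist":[0,0,0],"fingers":1},{"linear":[0,-0.001,0],"twist":[0,0,0],"fingers":1}]' 40 >/dev/null && $G &&
python3 -m creep '[{"linear":[0,-0.0005,0],"twist":[0,0,0],"fingers":1},{"linear":[0,-0.001,0],"twist":[0,0,0],"fingers":1}]' 40 >/dev/null && $G &&
python3 -m creep '[{"linear":[0,-0.0005,0],"twist":[0,0,0],"fingers":1},{"linear":[0,-0.001,0],"twist":[0,0,0],"fingers":1}]' 40 >/dev/null && $G &&
python3 -m creep '[{"linear":[0,-0.0005,0],"twist":[0,0,0],"fingers":1},{"linear":[0,-0.001,0],"twist":[0,0,0],"fingers":1}]' 40 >/dev/null && $G
```

```text
t 14.48 y -0.0719 pull 1.96 fz -1.9
t 14.65 y -0.0726 pull 2.25 fz -0.9
t 14.82 y -0.0731 pull 2.59 fz -1.6
t 14.98 y -0.0742 pull 2.38 fz -2.2
t 15.15 y -0.0753 pull 2.40 fz -0.2
t 15.32 y -0.0763 pull 0.89 fz -1.6
t 15.48 y -0.0773 pull 1.74 fz -1.3
t 15.65 y -0.0783 pull 2.33 fz -1.7
t 15.82 y -0.0793 pull 1.63 fz -1.1
t 15.98 y -0.0803 pull 0.56 fz -1.2
t 16.15 y -0.0813 pull 2.03 fz -1.6
t 16.32 y -0.0823 pull 1.47 fz -1.7
t 16.48 y -0.0833 pull 2.62 fz -0.9
```

```bash
G="python3 guard.py 4.8"; 
python3 -m creep '[{"linear":[0,-0.0005,0],"twist":[0,0,0],"fingers":1},{"linear":[0,-0.001,0],"twist":[0,0,0],"fingers":1}]' 40 >/dev/null && $G &&
python3 -m creep '[{"linear":[0,-0.0005,0],"twist":[0,0,0],"fingers":1},{"linear":[0,-0.001,0],"twist":[0,0,0],"fingers":1}]' 40 >/dev/null && $G &&
python3 -m creep '[{"linear":[0,-0.0005,0],"twist":[0,0,0],"fingers":1},{"linear":[0,-0.001,0],"twist":[0,0,0],"fingers":1}]' 40 >/dev/null && $G &&
python3 -m creep '[{"linear":[0,-0.0005,0],"twist":[0,0,0],"fingers":1},{"linear":[0,-0.001,0],"twist":[0,0,0],"fingers":1}]' 40 >/dev/null && $G &&
python3 -m creep '[{"linear":[0,-0.0005,0],"twist":[0,0,0],"fingers":1},{"linear":[0,-0.001,0],"twist":[0,0,0],"fingers":1}]' 40 >/dev/null && $G &&
python3 -m creep '[{"linear":[0,-0.0005,0],"twist":[0,0,0],"fingers":1},{"linear":[0,-0.001,0],"twist":[0,0,0],"fingers":1}]' 40 >/dev/null && $G &&
python3 -m creep '[{"linear":[0,-0.0005,0],"twist":[0,0,0],"fingers":1},{"linear":[0,-0.001,0],"twist":[0,0,0],"fingers":1}]' 40 >/dev/null && $G &&
python3 -m creep '[{"linear":[0,-0.0005,0],"twist":[0,0,0],"fingers":1},{"linear":[0,-0.001,0],"twist":[0,0,0],"fingers":1}]' 40 >/dev/null && $G &&
python3 -m creep '[{"linear":[0,-0.0005,0],"twist":[0,0,0],"fingers":1},{"linear":[0,-0.001,0],"twist":[0,0,0],"fingers":1}]' 40 >/dev/null && $G &&
python3 -m creep '[{"linear":[0,-0.0005,0],"twist":[0,0,0],"fingers":1},{"linear":[0,-0.001,0],"twist":[0,0,0],"fingers":1}]' 40 >/dev/null && $G &&
python3 -m creep '[{"linear":[0,-0.0005,0],"twist":[0,0,0],"fingers":1},{"linear":[0,-0.001,0],"twist":[0,0,0],"fingers":1}]' 40 >/dev/null && $G &&
python3 -m creep '[{"linear":[0,-0.0005,0],"twist":[0,0,0],"fingers":1},{"linear":[0,-0.001,0],"twist":[0,0,0],"fingers":1}]' 40 >/dev/null && $G &&
python3 -m creep '[{"linear":[0,-0.0005,0],"twist":[0,0,0],"fingers":1},{"linear":[0,-0.001,0],"twist":[0,0,0],"fingers":1}]' 40 >/dev/null && $G &&
python3 -m creep '[{"linear":[0,-0.0005,0],"twist":[0,0,0],"fingers":1},{"linear":[0,-0.001,0],"twist":[0,0,0],"fingers":1}]' 40 >/dev/null && $G &&
python3 -m creep '[{"linear":[0,-0.0005,0],"twist":[0,0,0],"fingers":1},{"linear":[0,-0.001,0],"twist":[0,0,0],"fingers":1}]' 40 >/dev/null && $G &&
python3 -m creep '[{"linear":[0,-0.0005,0],"twist":[0,0,0],"fingers":1},{"linear":[0,-0.001,0],"twist":[0,0,0],"fingers":1}]' 40 >/dev/null && $G &&
python3 -m creep '[{"linear":[0,-0.0005,0],"twist":[0,0,0],"fingers":1},{"linear":[0,-0.001,0],"twist":[0,0,0],"fingers":1}]' 40 >/dev/null && $G &&
python3 -m creep '[{"linear":[0,-0.0005,0],"twist":[0,0,0],"fingers":1},{"linear":[0,-0.001,0],"twist":[0,0,0],"fingers":1}]' 40 >/dev/null && $G &&
python3 -m creep '[{"linear":[0,-0.0005,0],"twist":[0,0,0],"fingers":1},{"linear":[0,-0.001,0],"twist":[0,0,0],"fingers":1}]' 40 >/dev/null && $G &&
python3 -m creep '[{"linear":[0,-0.0005,0],"twist":[0,0,0],"fingers":1},{"linear":[0,-0.001,0],"twist":[0,0,0],"fingers":1}]' 40 >/dev/null && $G &&
python3 -m creep '[{"linear":[0,-0.0005,0],"twist":[0,0,0],"fingers":1},{"linear":[0,-0.001,0],"twist":[0,0,0],"fingers":1}]' 40 >/dev/null && $G &&
python3 -m creep '[{"linear":[0,-0.0005,0],"twist":[0,0,0],"fingers":1},{"linear":[0,-0.001,0],"twist":[0,0,0],"fingers":1}]' 40 >/dev/null && $G &&
python3 -m creep '[{"linear":[0,-0.0005,0],"twist":[0,0,0],"fingers":1},{"linear":[0,-0.001,0],"twist":[0,0,0],"fingers":1}]' 40 >/dev/null && $G
```

```text
t 16.65 y -0.0843 pull 2.23 fz -1.8
t 16.82 y -0.0853 pull 2.46 fz -0.9
t 16.98 y -0.0863 pull 1.44 fz -1.3
t 17.15 y -0.0873 pull 2.08 fz -1.6
t 17.32 y -0.0882 pull 1.45 fz -1.4
t 17.48 y -0.0892 pull 2.69 fz -0.9
t 17.65 y -0.0902 pull 2.57 fz -1.1
t 17.82 y -0.0912 pull 2.02 fz -1.8
t 17.98 y -0.0922 pull 2.90 fz -1.2
t 18.15 y -0.0932 pull 1.79 fz -1.6
t 18.32 y -0.0942 pull 1.20 fz -1.5
t 18.48 y -0.0952 pull 1.62 fz -1.3
t 18.65 y -0.0962 pull 1.88 fz -1.1
t 18.82 y -0.0971 pull 1.11 fz -1.6
t 18.98 y -0.0982 pull 1.71 fz -1.5
t 19.15 y -0.0992 pull 2.05 fz -1.1
t 19.32 y -0.1002 pull 2.19 fz -2.1
t 19.48 y -0.1011 pull 2.13 fz -1.2
t 19.65 y -0.1022 pull 1.66 fz -0.8
t 19.82 y -0.1031 pull 0.95 fz -2.3
t 19.98 y -0.1041 pull 2.47 fz -1.9
t 20.15 y -0.1051 pull 2.84 fz -0.9
t 20.32 y -0.1061 pull 1.84 fz 0.0
```

```bash
G="python3 guard.py 4.8"; 
python3 -m creep '[{"linear":[0,-0.0005,0],"twist":[0,0,0],"fingers":1},{"linear":[0,-0.001,0],"twist":[0,0,0],"fingers":1}]' 40 >/dev/null && $G &&
python3 -m creep '[{"linear":[0,-0.0005,0],"twist":[0,0,0],"fingers":1},{"linear":[0,-0.001,0],"twist":[0,0,0],"fingers":1}]' 40 >/dev/null && $G &&
python3 -m creep '[{"linear":[0,-0.0005,0],"twist":[0,0,0],"fingers":1},{"linear":[0,-0.001,0],"twist":[0,0,0],"fingers":1}]' 40 >/dev/null && $G &&
python3 -m creep '[{"linear":[0,-0.0005,0],"twist":[0,0,0],"fingers":1},{"linear":[0,-0.001,0],"twist":[0,0,0],"fingers":1}]' 40 >/dev/null && $G &&
python3 -m creep '[{"linear":[0,-0.0005,0],"twist":[0,0,0],"fingers":1},{"linear":[0,-0.001,0],"twist":[0,0,0],"fingers":1}]' 40 >/dev/null && $G &&
python3 -m creep '[{"linear":[0,-0.0005,0],"twist":[0,0,0],"fingers":1},{"linear":[0,-0.001,0],"twist":[0,0,0],"fingers":1}]' 40 >/dev/null && $G &&
python3 -m creep '[{"linear":[0,-0.0005,0],"twist":[0,0,0],"fingers":1},{"linear":[0,-0.001,0],"twist":[0,0,0],"fingers":1}]' 40 >/dev/null && $G &&
python3 -m creep '[{"linear":[0,-0.0005,0],"twist":[0,0,0],"fingers":1},{"linear":[0,-0.001,0],"twist":[0,0,0],"fingers":1}]' 40 >/dev/null && $G &&
python3 -m creep '[{"linear":[0,-0.0005,0],"twist":[0,0,0],"fingers":1},{"linear":[0,-0.001,0],"twist":[0,0,0],"fingers":1}]' 40 >/dev/null && $G &&
python3 -m creep '[{"linear":[0,-0.0005,0],"twist":[0,0,0],"fingers":1},{"linear":[0,-0.001,0],"twist":[0,0,0],"fingers":1}]' 40 >/dev/null && $G &&
python3 -m creep '[{"linear":[0,-0.0005,0],"twist":[0,0,0],"fingers":1},{"linear":[0,-0.001,0],"twist":[0,0,0],"fingers":1}]' 40 >/dev/null && $G &&
python3 -m creep '[{"linear":[0,-0.0005,0],"twist":[0,0,0],"fingers":1},{"linear":[0,-0.001,0],"twist":[0,0,0],"fingers":1}]' 40 >/dev/null && $G &&
python3 -m creep '[{"linear":[0,-0.0005,0],"twist":[0,0,0],"fingers":1},{"linear":[0,-0.001,0],"twist":[0,0,0],"fingers":1}]' 40 >/dev/null && $G &&
python3 -m creep '[{"linear":[0,-0.0005,0],"twist":[0,0,0],"fingers":1},{"linear":[0,-0.001,0],"twist":[0,0,0],"fingers":1}]' 40 >/dev/null && $G &&
python3 -m creep '[{"linear":[0,-0.0005,0],"twist":[0,0,0],"fingers":1},{"linear":[0,-0.001,0],"twist":[0,0,0],"fingers":1}]' 40 >/dev/null && $G &&
python3 -m creep '[{"linear":[0,-0.0005,0],"twist":[0,0,0],"fingers":1},{"linear":[0,-0.001,0],"twist":[0,0,0],"fingers":1}]' 40 >/dev/null && $G &&
python3 -m creep '[{"linear":[0,-0.0005,0],"twist":[0,0,0],"fingers":1},{"linear":[0,-0.001,0],"twist":[0,0,0],"fingers":1}]' 40 >/dev/null && $G &&
python3 -m creep '[{"linear":[0,-0.0005,0],"twist":[0,0,0],"fingers":1},{"linear":[0,-0.001,0],"twist":[0,0,0],"fingers":1}]' 40 >/dev/null && $G &&
python3 -m creep '[{"linear":[0,-0.0005,0],"twist":[0,0,0],"fingers":1},{"linear":[0,-0.001,0],"twist":[0,0,0],"fingers":1}]' 40 >/dev/null && $G &&
python3 -m creep '[{"linear":[0,-0.0005,0],"twist":[0,0,0],"fingers":1},{"linear":[0,-0.001,0],"twist":[0,0,0],"fingers":1}]' 40 >/dev/null && $G &&
python3 -m creep '[{"linear":[0,-0.0005,0],"twist":[0,0,0],"fingers":1},{"linear":[0,-0.001,0],"twist":[0,0,0],"fingers":1}]' 40 >/dev/null && $G &&
python3 -m creep '[{"linear":[0,-0.0005,0],"twist":[0,0,0],"fingers":1},{"linear":[0,-0.001,0],"twist":[0,0,0],"fingers":1}]' 40 >/dev/null && $G &&
python3 -m creep '[{"linear":[0,-0.0005,0],"twist":[0,0,0],"fingers":1},{"linear":[0,-0.001,0],"twist":[0,0,0],"fingers":1}]' 40 >/dev/null && $G
```

```text
t 20.48 y -0.1071 pull 2.49 fz -1.9
t 20.65 y -0.1081 pull 2.15 fz -1.5
t 20.82 y -0.1091 pull 2.02 fz -1.3
t 20.98 y -0.1098 pull 3.11 fz -0.9
t 21.15 y -0.1100 pull 5.33 fz -1.7
```

Stop felt at y≈-0.110. The arm gives about 2.5 N per commanded mm. I'll raise the pull to about 8 N.

```bash
python3 -m creep '[{"linear":[0,-0.0005,0],"twist":[0,0,0],"fingers":1},{"linear":[0,-0.001,0],"twist":[0,0,0],"fingers":1}]' 40 |grep ft; python3 -m creep '[{"linear":[0,0,0],"twist":[0,0,0],"fingers":1}]' 40 |grep ft
```

```text
ft_force: [0.9, 7.7, -1.9]
ft_force: [1.3, 5.8, -1.7]
```

```bash
python3 -m creep '[{"linear":[0,-0.0004,0],"twist":[0,0,0],"fingers":1},{"linear":[0,-0.0006,0],"twist":[0,0,0],"fingers":1}]' 40 |grep ft; python3 -m creep '[{"linear":[0,0,0],"twist":[0,0,0],"fingers":1}]' 40 |grep ft;python3 -m creep '[{"linear":[0,0,0],"twist":[0,0,0],"fingers":1}]' 40 |grep ft
```

```text
ft_force: [1.1, 7.6, -2.6]
ft_force: [2.2, 8.4, -1.8]
ft_force: [0.9, 7.0, -1.3]
```

```bash
python3 -m creep '[{"linear":[0,-0.0003,0],"twist":[0,0,0],"fingers":1},{"linear":[0,-0.0005,0],"twist":[0,0,0],"fingers":1}]' 40 |grep ft; python3 -m creep '[{"linear":[0,0,0],"twist":[0,0,0],"fingers":1}]' 40 |grep ft;python3 -m creep '[{"linear":[0,0,0],"twist":[0,0,0],"fingers":1}]' 40 |grep ft;python3 -m creep '[{"linear":[0,0,0],"twist":[0,0,0],"fingers":1}]' 40 |grep ft;python3 -m creep '[{"linear":[0,0,0],"twist":[0,0,0],"fingers":1}]' 40 |grep ft;python3 -m creep '[{"linear":[0,0,0],"twist":[0,0,0],"fingers":1},{"linear":[0,0,0],"twist":[0,0,0],"fingers":1}]' 40 |grep ft;python3 -m creep '[{"linear":[0,0,0],"twist":[0,0,0],"fingers":1},{"linear":[0,0,0],"twist":[0,0,0],"fingers":1}]' 40 |grep ft;python3 -m creep '[{"linear":[0,0,0],"twist":[0,0,0],"fingers":1},{"linear":[0,0,0],"twist":[0,0,0],"fingers":1}]' 40 |grep ft; python3 guard.py 20
```

```text
ft_force: [0.7, 8.9, -1.3]
ft_force: [1.3, 8.1, -2.3]
ft_force: [2.2, 7.9, -2.3]
ft_force: [0.7, 7.4, -1.7]
ft_force: [1.0, 8.2, -2.2]
ft_force: [1.6, 7.5, -2.6]
ft_force: [1.4, 8.6, -1.6]
ft_force: [0.7, 8.1, -1.9]
t 22.73 y -0.1102 pull 8.10 fz -1.9
```

Held about 8.2 N for about 1 s. Now I'll move forward to centre the hook in the ring, check, then lift.

```bash
python3 -m creep '[{"linear":[0,0.001,0],"twist":[0,0,0],"fingers":1},{"linear":[0,0.0025,0],"twist":[0,0,0],"fingers":1},{"linear":[0,0.005,0],"twist":[0,0,0],"fingers":1},{"linear":[0,0.008,0],"twist":[0,0,0],"fingers":1},{"linear":[0,0.011,0],"twist":[0,0,0],"fingers":1},{"linear":[0,0.014,0],"twist":[0,0,0],"fingers":1},{"linear":[0,0.0165,0],"twist":[0,0,0],"fingers":1},{"linear":[0,0.017,0],"twist":[0,0,0],"fingers":1}]' 40; python3 look.py 7 240 170 80 80 210 160 70 70
python3 - <<'E'
from h import *
from scipy.optimize import least_squares
for c in("top","side"):
    W=cloud(c,np.load(f"pics/{c}7.npy"))
    E=W[sel(W,[.52,.06,.147],[.575,.115,.161])]
    r=least_squares(lambda q:np.hypot(E[:,0]-q[0],E[:,1]-q[1])-.0147,[.55,.093],loss="soft_l1",f_scale=.002);print(c,"ring",len(E),r.x)
    B=W[sel(W,[.52,.06,.12],[.575,.11,.146])];print("toe",np.round(B,3).tolist())
    A=W[sel(W,[.52,.0,.162],[.575,.11,.178])];print("rod",len(A),np.round(A[np.argsort(-A[:,1])][:8],3).tolist())
E
```

```text
time: 23.4
position: [0.5293, -0.0958, 0.161]
tool_rot: [0.097, 1.569, -0.097]
ft_force: [0.1, -0.1, -1.4]
grip_width: 0.227
23.5 [ 0.5292003  -0.09615442  0.16106649] [ 0.10969833 -0.29199492 -1.30536476] [-0.47  0.15  0.66  1.85 -0.1   1.18  0.09]
yaw 82.93118034644894 down [ 4.15013536e-05 -1.30065353e-04 -9.99999991e-01]
side hook_grip [([0.204, -0.345, 0.015], 0.87), ([0.529, -0.097, 0.171], 0.71), ([0.551, 0.079, 0.155], 0.71)]
side hook_tip [([0.236, -0.583, 0.012], 0.71), ([0.546, 0.081, 0.141], 0.61)]
side eye [([0.548, 0.079, 0.157], 0.64)]
top hook_grip [([0.529, -0.098, 0.171], 0.75)]
top hook_tip [([0.24, -0.588, 0.01], 0.64), ([0.554, 0.081, 0.139], 0.47)]
top eye [([0.546, 0.08, 0.152], 0.8)]
top ring 74 [0.54864783 0.08114129]
toe [[0.574, 0.101, 0.145], [0.574, 0.098, 0.144], [0.572, 0.101, 0.143], [0.572, 0.098, 0.144], [0.569, 0.101, 0.141], [0.566, 0.101, 0.144], [0.566, 0.098, 0.142], [0.563, 0.101, 0.144], [0.561, 0.101, 0.143], [0.558, 0.104, 0.145], [0.558, 0.101, 0.145], [0.556, 0.104, 0.142], [0.555, 0.101, 0.145], [0.552, 0.104, 0.144], [0.553, 0.101, 0.143
[... 919 characters left out ...]
.094, 0.144], [0.556, 0.095, 0.142], [0.534, 0.098, 0.145], [0.538, 0.097, 0.144], [0.543, 0.099, 0.142], [0.551, 0.08, 0.145], [0.522, 0.099, 0.145], [0.525, 0.097, 0.145], [0.53, 0.098, 0.143], [0.53, 0.094, 0.144], [0.539, 0.098, 0.14], [0.539, 0.094, 0.141], [0.522, 0.099, 0.142], [0.526, 0.098, 0.141], [0.529, 0.097, 0.14], [0.548, 0.082, 0.139], [0.546, 0.074, 0.142], [0.546, 0.07, 0.144], [0.541, 0.068, 0.143], [0.547, 0.071, 0.14], [0.548, 0.067, 0.141], [0.545, 0.069, 0.138], [0.55, 0.07, 0.136]]
rod 71 [[0.521, 0.11, 0.166], [0.528, 0.109, 0.164], [0.524, 0.109, 0.172], [0.528, 0.108, 0.178], [0.527, 0.108, 0.168], [0.528, 0.108, 0.175], [0.55, 0.106, 0.164], [0.534, 0.106, 0.173]]
```

View pics/both7.png

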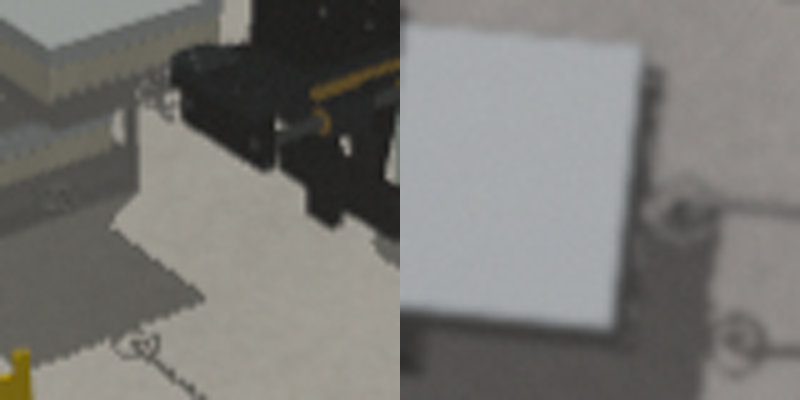

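The ring (top zoom (685,210)) has the hook's end inside it. I need 2 mm more forward to centre it, then a gentle lift.

```bash
python3 -m creep '[{"linear":[0,0.001,0],"twist":[0,0,0],"fingers":1},{"linear":[0,0.002,0],"twist":[0,0,0],"fingers":1},{"linear":[-0.002,0.002,0],"twist":[0,0,0],"fingers":1},{"linear":[-0.004,0.002,0],"twist":[0,0,0],"fingers":1},{"linear":[-0.006,0.002,0],"twist":[0,0,0],"fingers":1}]' 40 | grep ft; python3 guard.py 5; python3 -m creep '[{"linear":[-0.001,0,0],"twist":[0,0,0],"fingers":1},{"linear":[-0.002,0,0],"twist":[0,0,0],"fingers":1},{"linear":[-0.003,0,0],"twist":[0,0,0],"fingers":1}]' 40 | grep ft;  python3 -m creep '[{"linear":[-0.001,0,0],"twist":[0,0,0],"fingers":1},{"linear":[-0.002,0,0],"twist":[0,0,0],"fingers":1},{"linear":[-0.003,0,0],"twist":[0,0,0],"fingers":1}]' 40 | grep ft
```

```text
ft_force: [-0.2, -0.4, -0.8]
t 24.22 y -0.0942 pull -0.45 fz -0.8
ft_force: [1.2, 0.0, -1.1]
ft_force: [0.2, 1.4, -1.4]
```

```bash
python3 -m creep '[{"linear":[-0.001,0,0],"twist":[0,0,0],"fingers":1},{"linear":[-0.003,0,0],"twist":[0,0,0],"fingers":1},{"linear":[-0.006,0,0],"twist":[0,0,0],"fingers":1},{"linear":[-0.01,0,0],"twist":[0,0,0],"fingers":1},{"linear":[-0.015,0,0],"twist":[0,0,0],"fingers":1},{"linear":[-0.022,0,0],"twist":[0,0,0],"fingers":1},{"linear":[-0.03,0,0],"twist":[0,0,0],"fingers":1},{"linear":[-0.038,0,0],"twist":[0,0,0],"fingers":1}]' 40; python3 look.py 8 200 140 140 140 190 150 150 150
python3 - <<'E'
from h import *
s=readout.get_state()
for p in([.473,-.297,.21],[.473,-.297,.05]):print(delta(p,toolR(82.05,-1),s))
E
```

```text
time: 25.38
position: [0.5296, -0.0943, 0.2121]
tool_rot: [0.097, 1.568, -0.097]
ft_force: [0.6, -0.0, -1.5]
grip_width: 0.226
25.4833 [ 0.53057833 -0.09446576  0.21307513] [-0.54302244 -0.50031593 -1.61636942] [-0.49  0.1   0.66  1.78 -0.06  1.28  0.06]
yaw 82.910399244959 down [ 3.44246787e-03  2.02652993e-04 -9.99994054e-01]
side hook_grip [([0.531, -0.096, 0.221], 0.65), ([0.203, -0.345, 0.013], 0.59)]
side hook_tip [([0.234, -0.583, 0.01], 0.89), ([0.547, 0.082, 0.193], 0.68)]
side eye [([0.545, 0.078, 0.157], 0.82)]
top hook_grip [([0.207, -0.345, 0.015], 0.83)]
top hook_tip [([0.237, -0.588, 0.011], 0.8), ([0.554, 0.082, 0.194], 0.72)]
top eye [([0.547, 0.08, 0.153], 0.93)]
(array([   0.6, -208.2,  -30.7]), array([ 0.87, -0.05,  0.01]))
(array([ 160.6, -208.2,  -30.5]), array([ 0.87, -0.05,  0.01]))
```

View pics/both8.png

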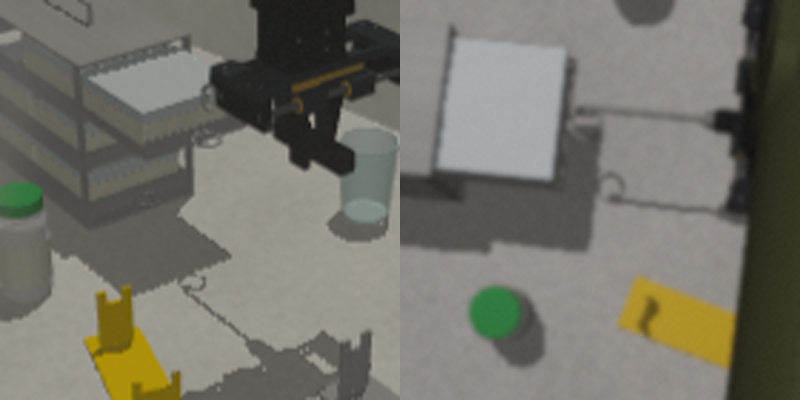

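Unhooked and clear; the tray stays out (eye at y=0.080). Returning to the rest.

```bash
python3 -m creep '[{"linear":[0,-0.01,-0.0015],"twist":[0,0,0],"fingers":1},{"linear":[0,-0.03,-0.0045],"twist":[0.3,0,0],"fingers":1},{"linear":[0,-0.055,-0.008],"twist":[0.8,0,0],"fingers":1},{"linear":[0,-0.08,-0.012],"twist":[0.87,0,0],"fingers":1},{"linear":[0,-0.105,-0.0155],"twist":[0.87,0,0],"fingers":1},{"linear":[0,-0.13,-0.019],"twist":[0.87,0,0],"fingers":1},{"linear":[0,-0.155,-0.023],"twist":[0.87,0,0],"fingers":1},{"linear":[0,-0.18,-0.027],"twist":[0.87,0,0],"fingers":1}]' 40; python3 -m creep '[{"linear":[0,-0.015,-0.002],"twist":[0,0,0],"fingers":1},{"linear":[0,-0.024,-0.003],"twist":[0,0,0],"fingers":1},{"linear":[0,-0.028,-0.0035],"twist":[0,0,0],"fingers":1},{"linear":[0,-0.028,-0.0035],"twist":[0,0,0],"fingers":1},{"linear":[0,-0.028,-0.0035],"twist":[0,0,0],"fingers":1}]' 40; python3 look.py 9 270 150 140 140 320 170 110 110
python3 - <<'E'
from h import *
s=readout.get_state()
for p in([.473,-.297,.05],):print(delta(p,toolR(82.05,-1),s))
for c in("side","top"):
    W=cloud(c,np.load(f"pics/{c}9.npy"))
    P=W[sel(W,[.45,-.2,.205],[.55,-.09,.235])]; f=np.polyfit(P[:,1],P[:,0],1);print(c,len(P),"x@-.15",np.polyval(f,-.15),"end",P[:,1].max(),np.median(P[:,2]))
    W=cloud(c,np.load(f"pics/{c}2.npy"))
    P=W[sel(W,[.45,-.2,.205],[.55,-.09,.235])]; f=np.polyfit(P[:,1],P[:,0],1);print("before",len(P),"x@-.15",np.polyval(f,-.15),"end",P[:,1].max(),np.median(P[:,2]))
E
```

```text
time: 26.45
position: [0.4793, -0.2714, 0.211]
tool_rot: [0.109, 1.568, -0.11]
ft_force: [-0.5, -0.3, -0.9]
grip_width: 0.225
time: 26.87
position: [0.4735, -0.2958, 0.2108]
tool_rot: [0.109, 1.568, -0.108]
ft_force: [0.2, 0.8, -0.8]
grip_width: 0.225
26.9667 [ 0.47375361 -0.29532945  0.21086336] [-0.70733699 -0.45998415 -0.53179886] [-0.22  0.17  0.82  1.74 -0.13  1.29  0.49]
yaw 82.17131648524834 down [-2.21348348e-05  8.17634216e-04 -9.99999665e-01]
side hook_grip [([0.475, -0.297, 0.221], 0.83), ([0.206, -0.347, 0.014], 0.58)]
side hook_tip [([0.237, -0.582, 0.011], 0.88), ([0.496, -0.12, 0.188], 0.84)]
side eye [([0.548, 0.079, 0.154], 0.87)]
top hook_grip [([0.475, -0.295, 0.218], 0.57)]
top hook_tip [([0.239, -0.59, 0.013], 0.42)]
top eye []
(array([161.1,  -0.7,  -0.2]), array([ 0.04,  0.01, -0.01]))
side 24 x@-.15 0.4904333281128347 end -0.11659732409782964 0.21755917162682714
before 26 x@-.15 0.4904319328556948 end -0.12052750364960574 0.21720907853106902
top 82 x@-.15 0.49265373604242896 end -0.11492955633800359 0.21991553746661574
before 87 x@-.15 0.4918622001152595 end -0.1158375378884613 0.21817963758427739
```

View pics/both9.png

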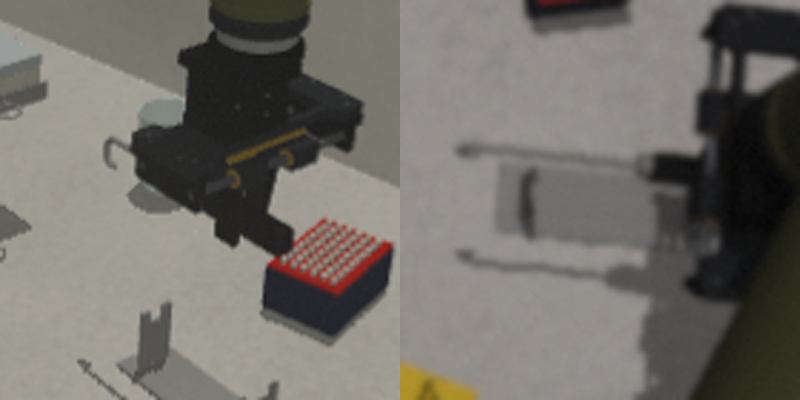

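```bash
python3 -m creep '[{"linear":[0.015,-0.0005,0],"twist":[0,0,0],"fingers":1},{"linear":[0.035,-0.001,0],"twist":[0,0,0],"fingers":1},{"linear":[0.055,-0.0015,-0.0003],"twist":[0,0,0],"fingers":1},{"linear":[0.075,-0.0015,-0.0003],"twist":[0,0,0],"fingers":1},{"linear":[0.095,-0.0015,-0.0003],"twist":[0,0,0],"fingers":1},{"linear":[0.115,-0.0015,-0.0003],"twist":[0,0,0],"fingers":1},{"linear":[0.128,-0.0015,-0.0003],"twist":[0,0,0],"fingers":1},{"linear":[0.135,-0.0015,-0.0003],"twist":[0,0,0],"fingers":1}]' 40; python3 -m creep '[{"linear":[0.004,0,0],"twist":[0,0,0],"fingers":1},{"linear":[0.008,0,0],"twist":[0,0,0],"fingers":1},{"linear":[0.012,0,0],"twist":[0,0,0],"fingers":1},{"linear":[0.016,0,0],"twist":[0,0,0],"fingers":1},{"linear":[0.019,0,0],"twist":[0,0,0],"fingers":1},{"linear":[0.0215,0,0],"twist":[0,0,0],"fingers":1},{"linear":[0.0235,0,0],"twist":[0,0,0],"fingers":1},{"linear":[0.0235,0,0],"twist":[0,0,0],"fingers":1}]' 40;  python3 -m creep '[{"linear":[0.0005,0,0],"twist":[0,0,0],"fingers":1},{"linear":[0.001,0,0],"twist":[0,0,0],"fingers":1}]' 40; python3 look.py 10 270 220 120 120 320 190 100 70
```

```text
time: 27.93
position: [0.4717, -0.2975, 0.0743]
tool_rot: [0.109, 1.571, -0.108]
ft_force: [-0.4, 0.0, -1.2]
grip_width: 0.225
time: 28.6
position: [0.4725, -0.2981, 0.0523]
tool_rot: [0.109, 1.568, -0.109]
ft_force: [0.2, 0.7, -2.3]
grip_width: 0.23
time: 28.77
position: [0.4727, -0.2983, 0.0517]
tool_rot: [0.109, 1.568, -0.109]
ft_force: [0.0, -0.3, -1.3]
grip_width: 0.225
28.8667 [ 0.47269101 -0.29825825  0.05163776] [ 0.06256865 -0.79563343 -1.85803791] [-0.14  0.36  0.76  1.9  -0.3   0.99  0.62]
yaw 82.04246116941106 down [ 2.84511891e-04 -1.39929593e-05 -9.99999959e-01]
side hook_grip [([0.203, -0.345, 0.015], 0.8), ([0.472, -0.303, 0.06], 0.54)]
side hook_tip [([0.237, -0.584, 0.013], 0.8), ([0.494, -0.122, 0.03], 0.62)]
side eye [([0.549, 0.083, 0.158], 0.67)]
top hook_grip [([0.205, -0.348, 0.011], 0.66), ([0.476, -0.299, 0.06], 0.62)]
top hook_tip [([0.5, -0.121, 0.031], 0.73), ([0.238, -0.593, 0.013], 0.55)]
top eye [([0.546, 0.08, 0.155], 0.65)]
```

View pics/both10.png

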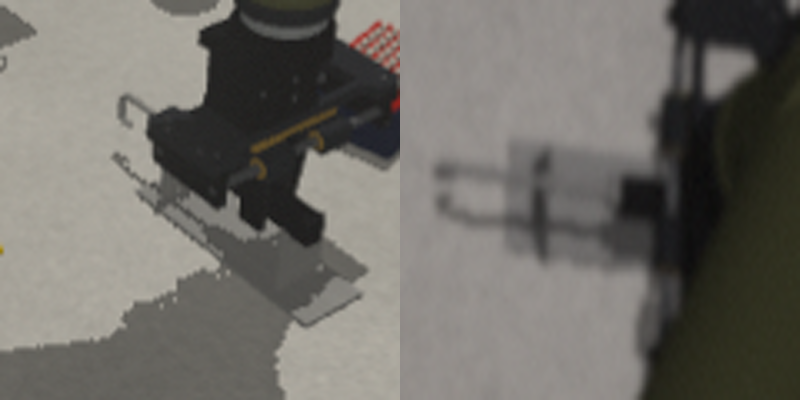

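```bash
python3 -m creep '[{"linear":[0.0005,0,0],"twist":[0,0,0],"fingers":1},{"linear":[0.001,0,0],"twist":[0,0,0],"fingers":1}]' 40|egrep 'pos|ft'; python3 -m creep '[{"linear":[0.0005,0,0],"twist":[0,0,0],"fingers":1},{"linear":[0.0005,0,0],"twist":[0,0,0],"fingers":1}]' 40|egrep 'pos|ft';python3 -m creep '[{"linear":[0.0005,0,0],"twist":[0,0,0],"fingers":1},{"linear":[0.0005,0,0],"twist":[0,0,0],"fingers":1}]' 40|egrep 'pos|ft'
```

```text
position: [0.4726, -0.2982, 0.0506]
ft_force: [-0.8, -0.2, -2.0]
position: [0.4726, -0.2982, 0.05]
ft_force: [-0.1, 0.4, 0.3]
position: [0.4726, -0.2982, 0.05]
ft_force: [-1.6, 1.7, 4.1]
```

```bash
python3 -m creep '[{"linear":[0,0,0],"twist":[0,0,0],"fingers":0.4},{"linear":[0,0,0],"twist":[0,0,0],"fingers":0.2},{"linear":[0,0,0],"twist":[0,0,0],"fingers":-0.2},{"linear":[0,0,0],"twist":[0,0,0],"fingers":-0.3},{"linear":[0,0,0],"twist":[0,0,0],"fingers":-0.3},{"linear":[0,0,0],"twist":[0,0,0],"fingers":-0.3}]' 40; python3 -m creep '[{"linear":[-0.01,0,0],"twist":[0,0,0],"fingers":-0.3},{"linear":[-0.025,0,0],"twist":[0,0,0],"fingers":-0.3},{"linear":[-0.045,0,0],"twist":[0,0,0],"fingers":-0.3},{"linear":[-0.07,0,0],"twist":[0,0,0],"fingers":-0.3},{"linear":[-0.1,0,0],"twist":[0,0,0],"fingers":-0.3},{"linear":[-0.13,0,0],"twist":[0,0,0],"fingers":-0.3},{"linear":[-0.15,0,0],"twist":[0,0,0],"fingers":-0.3},{"linear":[-0.16,0,0],"twist":[0,0,0],"fingers":-0.3}]' 40; python3 look.py 11 270 220 120 120 320 190 100 70
python3 - <<'E'
from h import *
for c in("side","top"):
  for l in("reagent","beaker","tip_box","hook","rest"): print(c,l,[(np.round(r["centre"],3).tolist(),round(r["conf"],2)) for r in nets.place_of(c,l)])
E
```

```text
time: 30.17
position: [0.4726, -0.2982, 0.0495]
tool_rot: [0.109, 1.568, -0.109]
ft_force: [-0.0, -0.5, 0.5]
grip_width: 0.588
time: 30.83
position: [0.4737, -0.2994, 0.2134]
tool_rot: [0.108, 1.563, -0.11]
ft_force: [0.7, -0.2, 0.1]
grip_width: 0.651
30.9333 [ 0.47350919 -0.29887465  0.21158237] [-0.18411238  0.36640539 -0.55934417] [-0.23  0.17  0.83  1.74 -0.13  1.29  0.5 ]
yaw 82.0399840281058 down [ 3.88802813e-03 -8.68223126e-04 -9.99992065e-01]
side hook_grip [([0.475, -0.299, 0.057], 0.74), ([0.206, -0.345, 0.017], 0.62), ([0.364, 0.173, -0.004], 0.51)]
side hook_tip [([0.494, -0.121, 0.029], 0.56)]
side eye [([0.547, 0.079, 0.156], 0.86)]
top hook_grip [([0.477, -0.297, 0.061], 0.54)]
top hook_tip [([0.238, -0.591, 0.012], 0.44)]
top eye [([0.547, 0.081, 0.154], 0.87)]
side reagent [([0.361, 0.174, -0.002], 0.61)]
side beaker [([0.752, 0.023, 0.005], 0.51)]
side tip_box [([0.699, -0.249, 0.0], 0.91)]
side hook [([0.203, -0.346, 0.014], 0.97), ([0.472, -0.299, 0.059], 0.96)]
side rest [([0.473, -0.298, 0.003], 0.92), ([0.328, -0.071, -0.002], 0.66)]
top reagent [([0.366, 0.175, 0.001], 0.71)]
top beaker [([0.759, 0.027, -0.001], 0.88)]
top tip_box [([0.703, -0.247, 0.001], 0.98), ([0.366, 0.176, 0.0], 0.28)]
top hook [([0.473, -0.302, 0.061], 0.51)]
top rest [([0.329, -0.069, -0.0], 0.93), ([0.472, -0.3, 0.003], 0.91)]
```

View pics/both11.png

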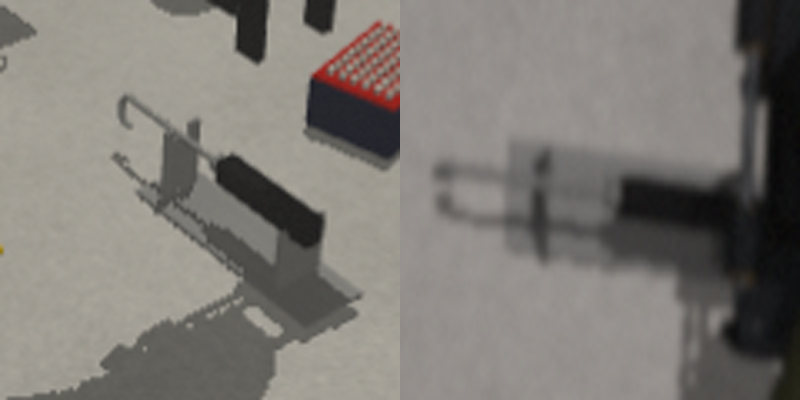

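View pics/side11.png

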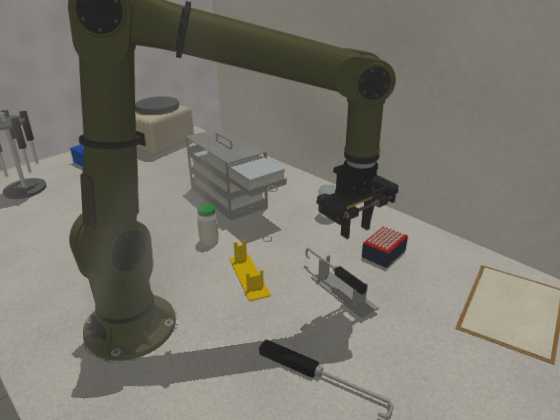

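The hook lies on its rest: side zoom shows the rod in the notch at (190,140) and the handle on its plate at (290,230). The tray is out, nothing else has moved, and the robot is clear. Handing in.

```bash
python3 -m creep '[{"linear":[0,0,0],"twist":[0,0,0],"fingers":-0.3},{"linear":[0,0,0],"twist":[0,0,0],"fingers":-0.3}]' 40; python3 -c "
from bench import job;print(job.close_job())"
```

```text
time: 31.9
position: [0.4726, -0.2982, 0.2096]
tool_rot: [0.109, 1.568, -0.109]
ft_force: [0.7, 0.2, 0.6]
grip_width: 0.653
the job is handed in; nothing more can be done
None
```

The top tray is drawn out to its stop and the hook is back on its rest. I handed the job in at 31.9 s.

- **Drawing the tray:** I caught the hook in the top eye and drew the tray at a steady pull of about 2 N. I did the last 30 mm or so in 1 mm steps until the pull rose at the hidden stop, roughly 125 mm out. There I held about 8.2 N (mean; single readings 7.4–8.9 N) for about 1 s.
- **Unhooking:** The hook came out of the eye with no measurable force, and the tray stayed out.
- **Last checks:** The hook is at (0.474, -0.299), 0.059 m high, with its rod in the notch. That is within about 4 mm of where it started. The eye is steady at y ≈ 0.080 m. The tip box, beaker and reagent jar are where they were, and the gripper is clear of everything.
- **Disagreements:** One circle fit of the ring from the side view was off by about 1 cm, because nearby points got into the fit. I dropped it, since the top view and the trained networks agreed. No check failed.

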